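# Take the stacked tea set apart and lay it out

## Task

The little tea set is stored as one stack: take it apart from the top down and lay it out for a guest - the lid knob-up on the dark wooden lid rest, then the steel strainer standing in the drip bowl, then the pot on the square cork trivet, and last the cup on the saucer, each upright and in the middle of its place. It is porcelain: keep every piece upright, let nothing fall, and do not push the honey jar or the candle glass away.

Things in the scene. Friction and masses are not known exactly. Their poses are not given: they have to be found in the camera images.
- lid: White porcelain pot lid: round disc 54 mm across with a low dome, on top an upright round knob 18 mm across, its grip 14 to 33 mm above the origin. Below, a plug 30 mm across and 4 mm deep drops loosely into the strainer; the lid stands on it when set down. Origin: centre of the plug's underside, z up. 60 g. Top of the stack at the start, origin 127 mm above the table.
- strainer: Perforated steel tea strainer: round basket 42 mm across, flat bottom, with a flat flange 64 mm across at 50 to 55 mm above the origin. Origin: centre of the bottom, z up. 50 g. At the start it hangs in the pot, under the lid; the flange overhangs the pot's neck by 3 mm, and the neck runs straight for 12 mm below it. Take it by the flange's edge. It stands on its bottom.
- pot: Small white porcelain teapot: round body 69 mm across at 16 to 44 mm above the origin, rim at 72 mm; spout on its +x side and loop handle on its -x side (both to 68 mm from the axis), so take it across its y axis. Origin: centre of its foot's underside (48 mm across, 6 mm high), z up. 220 g. At the start its foot is in the cup's mouth, origin 54 mm above the table.
- cup: White porcelain tea cup: 66 mm across, 60 mm high, nearly straight sides, flat foot 48 mm across, loop handle on its +y side (to 61 mm from the axis), so take it across its x axis. Origin: centre of the underside, z up. 160 g. Bottom of the stack, on the table. Its handle points roughly at right angles to the pot's spout and handle.
- lid_rest: Lid rest: a turned dark wooden stand, 64 mm across, flat top 30 mm above the table; fixed. Origin: centre of its underside. The lid's place.
- drip_bowl: Drip bowl: small round white porcelain bowl, 96 mm across the rim, rim 32 mm high, 4 mm wall, inner floor 5 mm above the table, flat and clear for about 70 mm across; fixed. Origin: centre of its underside. The strainer's place.
- trivet: Square cork trivet, 100 x 100 mm, flat top 8 mm above the table; fixed. Origin: centre of its underside. The pot's place.
- saucer: White porcelain saucer, 110 mm across, rim 12 mm high, flat middle about 70 mm across and 5 mm above the table; fixed. Origin: centre of its underside. The cup's place.
- honey_jar: Bystander: amber honey jar with a wooden cap, 44 mm across, 48 mm high, loose, stands among the places. Origin: centre of its underside. Leave it be.
- candle_glass: Bystander: glass with a tealight in it, 48 mm across, 42 mm high, loose, stands among the places. Origin: centre of its underside. Leave it be.

How it is judged:
On the way, in this order (a step that is already met when the one before it is completed fails the run):
1. the lid lies knob-up on the lid rest, let go (horizontal distance between lid and lid_rest below 0.012 m and z of lid in the frame of lid_rest between 0.026 and 0.034 m and angle between lid's own z axis and vertical below 0.1 rad and linear speed of lid below 0.03 m/s and contact force between the fingers and lid below 0.1 N), for 0.2 s.
2. the strainer stands in the drip bowl, let go (horizontal distance between strainer and drip_bowl below 0.015 m and z of strainer in the frame of drip_bowl between 0.001 and 0.009 m and angle between strainer's own z axis and vertical below 0.1 rad and linear speed of strainer below 0.03 m/s and contact force between the fingers and strainer below 0.1 N), for 0.2 s.
3. the pot stands on the trivet, let go (horizontal distance between pot and trivet below 0.015 m and z of pot in the frame of trivet between 0.004 and 0.012 m and angle between pot's own z axis and vertical below 0.1 rad and linear speed of pot below 0.03 m/s and contact force between the fingers and pot below 0.1 N), for 0.2 s.
4. the cup stands on the saucer, let go (horizontal distance between cup and saucer below 0.012 m and z of cup in the frame of saucer between 0.001 and 0.009 m and angle between cup's own z axis and vertical below 0.1 rad and linear speed of cup below 0.03 m/s and contact force between the fingers and cup below 0.1 N), for 0.2 s.
At the end, for the whole second after the job is handed in: The lid stands on the lid rest and the cup on the saucer (axis within 12 mm of the place's centre), the strainer in the drip bowl and the pot on the trivet (within 15 mm), each resting on its place (height within 4 mm), upright within 0.1 rad, at rest and let go (all of step 1 and all of step 2 and all of step 3 and all of step 4); the robot touches nothing.
It fails at once if a piece of the set is tipped by more than 0.5 rad (angle between any of lid, strainer, pot, cup's own z axis and vertical above 0.5 rad).
It fails at once if a piece of the set is let fall (faster than 0.7 m/s while nothing holds it: a drop of more than about 25 mm) ((linear speed of lid above 0.7 m/s and contact force between the fingers and lid below 0.05 N and contact force between lid and strainer below 0.02 N) or (linear speed of strainer above 0.7 m/s and contact force between the fingers and strainer below 0.05 N and contact force between strainer and pot below 0.02 N) or (linear speed of pot above 0.7 m/s and contact force between the fingers and pot below 0.05 N and contact force between pot and cup below 0.02 N) or (linear speed of cup above 0.7 m/s and contact force between the fingers and cup below 0.05 N)).
It fails at once if the honey jar or the candle glass is pushed more than 30 mm away (distance of any of honey_jar, candle_glass from where it was at the start of the episode above 0.03 m).
It also fails if it takes over 131 s, if anything falls off the work surface, if the arm or the gripper's body presses on something with over 40 N, if the wrist force passes 120 N, or if a joint passes its speed limit or range.

## Robot

A 6-joint arm with a two-finger parallel gripper is mounted at the origin on the work surface. World frame = base frame: x ahead of the robot, y to its left, z up, the work surface at z = 0. Lengths are in m, angles in rad, forces in N, time in s.
With the tool pointing down it reaches from about 0.275 to 0.75 m from the base axis. Payload 10.2 kg.
Tool frame: the origin (TCP) lies on the front face of the gripper's body, between the roots of the fingers; the fingertips stand 73 mm ahead of it and the grasp point (between the pads) lies 54 mm ahead of it (robot.grip_depth is the distance from the TCP to the grasp point, in m); z points along the fingers, y is the direction in which the jaws open and shut (so a half turn about z gives the same grasp; the last joint's range is limited). The gripper opens to 85 mm and grips with 20 to 120 N. Pads are 22 mm wide; open, the fingers measure 114 mm over their backs; the gripper's body (76 mm by 85 mm) begins 54 mm behind the grasp point. The pads swing forward as they close: fully open they stand 13 mm farther back than shut.
Start: joints at [0.985, 0.313, 1.498, -0, 1.331, -0.223], TCP at [0.186, 0.491, 0.304] pointing down, gripper open.
Joint ranges: [-2.94, 2.94], [-0.97, 2.17], [0.19, 2.56], [-1.23, 4.37], [0.02, 3.11], [-2.88, 2.88]. Speed limits (rad/s): [2.39, 2.39, 3.01, 3.14, 3.14, 3.14].

## Interface

Orientations are given as a unit quaternion [x, y, z, w].
In Python, from cell import robot, vision gives the robot as it stands. The module is installed in compiled form; this text tells all that it offers.
- The arm moves only by the shell command python3 -m crank 'ROWS' [OPENING] [FORCE]. ROWS is a JSON object of lists of equal length, an entry for each row: "delta_pos": the shift along the tool's x, y, z in m, a list of three; "spin": the turn about the tool's z in rad. A call has exactly 10 rows; each row shifts and turns the commanded pose from where the row before left it, along the tool's axes as they then stand; what a row does not reach is not made up. A row lasts 1/12 s, in which the tool goes at most 41.7 mm and 7.16 degrees, less where a joint would pass 70% of its speed; a pose out of reach is approached as far as the arm can. A call is refused whole if a number of a shift passes 0.0417 or a number of a turn 0.125, either way. A call with a gripper value outside its range is refused whole. OPENING is the opening, from -1 (shut) to 1 (fully open), so that 0 is half open, set as the call begins (- or left out, the last holds). The fingers move at their own pace and stop on an object; FORCE is the grip in N (left out, the last holds). Time passes only in rows, so rows that do not move let the fingers close, or fill a call up. It gives the time, the measured TCP pose, the force and the opening at its end, in the units of the state.
- robot.read_state(): the state, without advancing time (a new reading comes with each control period).
- vision.camera(name): name is "scene" or "top" or "wrist"; returns a dict with "frame" (384x512x3 uint8, red, green, blue), "mtx" (3x3 intrinsics, pixels), "camera_from_world" (4x4, takes a point from world to camera coordinates); the wrist camera has in their place "hand_eye" (4x4, takes a point from camera to tool coordinates, whose origin is the TCP and whose axes are the flange's). Camera axes: x right, y down, z forward; pixel columns grow to the right and rows downward; lengths in m; the calibration is good to about 2 mm. A picture is of the moment at which its call begins: read the wrist's pose just before it. There is no depth.
- robot.finish_job(): hands the job in, once; it reports no verdict.
The state is a dict: "clock": time; "q": joint angles; "dq": joint speeds; "joint_efforts": joint torques, N m; "eef_pos": TCP position; "tool_rot": TCP orientation; "force": force on the tool from outside, world axes, zero at the start; "torque": the same for the moment, N m; "opening": finger opening in m.
Only numpy, scipy, OpenCV 4.12 (cv2) and the standard library are available. Lean on these libraries where they do the work, as an engineer would, in place of code of your own. Each camera call takes 0.05 s, during which the arm holds its last target.

## Working session

There is one attempt and no reset: what is moved stays moved. The work goes in short steps, Python scripts to look and compute and a shell command to move; the robot and the scene stay as the last step left them, time stands still between calls to the robot, and variables do not carry over. Pictures are saved under pics/ and viewed, and the job is handed in when it is done.

```bash
mkdir -p pics
cat > h.py <<'E'
import numpy as np, cv2
from cell import robot, vision
def snap(n,tag):
    s=robot.read_state(); c=vision.camera(n); cv2.imwrite(f'pics/{tag}.png',c['frame'][:,:,::-1]); return s,c
def ray(c,u,v):
    T=np.linalg.inv(c['camera_from_world']); d=T[:3,:3]@np.linalg.inv(c['mtx'])@[u,v,1]; return T[:3,3],d
def onz(c,u,v,z):
    o,d=ray(c,u,v); return o+d*(z-o[2])/d[2]
def proj(c,p):
    q=c['camera_from_world']@np.r_[p,1]; q=c['mtx']@q[:3]; return q[:2]/q[2]
E
python3 - <<'E'
from h import *
s,c=snap('top','top0'); print(s)
print(np.round(np.linalg.inv(c['camera_from_world']),3),c['mtx'])
s,c=snap('scene','scene0')
print(np.round(np.linalg.inv(c['camera_from_world']),3),c['mtx'])
s,c=snap('wrist','wrist0');print(np.round(c['hand_eye'],3))
E
```

```text
{'clock': 0.0, 'q': array([ 9.84604659e-01,  3.13456222e-01,  1.49843240e+00, -1.73508283e-05,
        1.33100412e+00, -2.23434304e-01]), 'dq': array([ 0.00074945,  0.00135149,  0.00176282, -0.00186592, -0.00037342,
        0.00101436]), 'joint_efforts': array([ 4.70417071e-04, -4.12263966e+01, -2.59740400e+01, -1.18694202e-04,
        4.12196678e-03,  3.96544770e-07]), 'eef_pos': array([0.18623582, 0.49068149, 0.3033336 ]), 'tool_rot': array([ 1.80383741e-01,  9.83596098e-01, -6.00821062e-04, -2.48271963e-04]), 'force': array([-0.16378605,  0.52236898, -0.06051982]), 'torque': array([0.03364513, 0.02695069, 0.02318368]), 'opening': 0.08507329856452464}
[[ 0.025 -0.995  0.1    0.441]
 [-1.    -0.023  0.017 -0.007]
 [-0.015 -0.1   -0.995  1.078]
 [ 0.     0.     0.     1.   ]] [[480.99449736   0.         257.98588222]
 [  0.         480.99449736 194.09565887]
 [  0.           0.           1.        ]]
[[-0.745  0.403 -0.532  1.087]
 [ 0.667  0.464 -0.583  0.593]
 [ 0.011 -0.789 -0.614  0.733]
 [ 0.     0.     0.     1.   ]] [[385.55260309   0.         260.83109864]
 [  0.         385.55260309 189.98370075]
 [  0.           0.           1.        ]]
[[-0.001 -0.966 -0.259  0.065]
 [ 1.    -0.001 -0.     0.   ]
 [-0.    -0.259  0.966 -0.07 ]
 [ 0.     0.     0.     1.   ]]
```

View pics/top0.png

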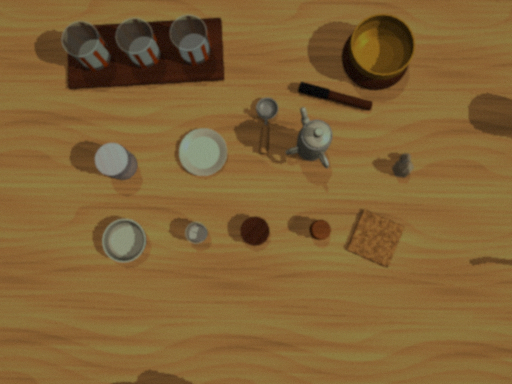

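View pics/scene0.png

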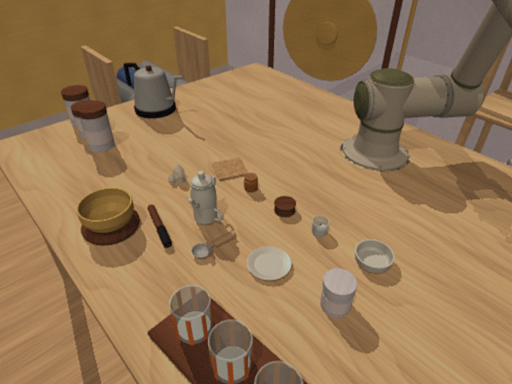

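View pics/wrist0.png

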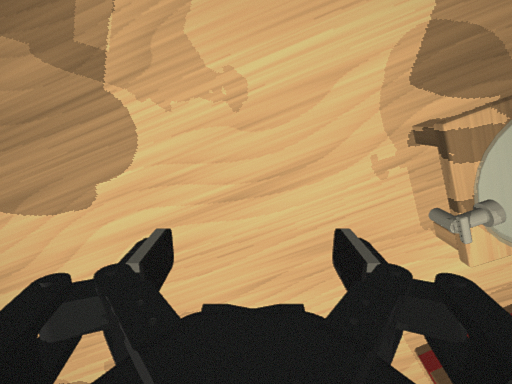

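The top view shows the stack near (315,135), saucer (203,152), drip bowl (124,241), lid rest (255,231), trivet (376,238), honey jar (320,230), and candle (196,233). I'll zoom in and measure.

Run:
```python
from h import *
im=cv2.imread('pics/top0.png')
cv2.imwrite('pics/topzoom.png',cv2.resize(im[90:290,90:410],None,fx=2.5,fy=2.5,interpolation=cv2.INTER_CUBIC))
cv2.imwrite('pics/stackzoom.png',cv2.resize(im[95:185,255:355],None,fx=6,fy=6,interpolation=cv2.INTER_CUBIC))
im=cv2.imread('pics/scene0.png')
cv2.imwrite('pics/scstack.png',cv2.resize(im[150:250,150:270],None,fx=6,fy=6,interpolation=cv2.INTER_CUBIC))
```

```text
(no output)
```

View pics/topzoom.png

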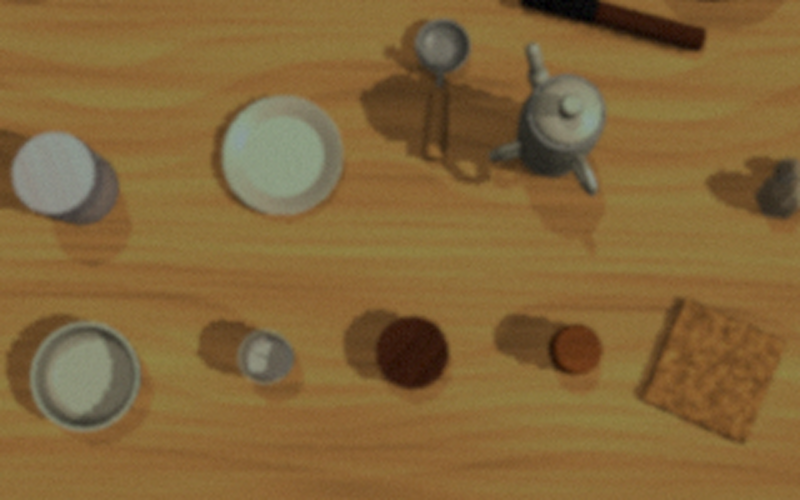

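View pics/stackzoom.png

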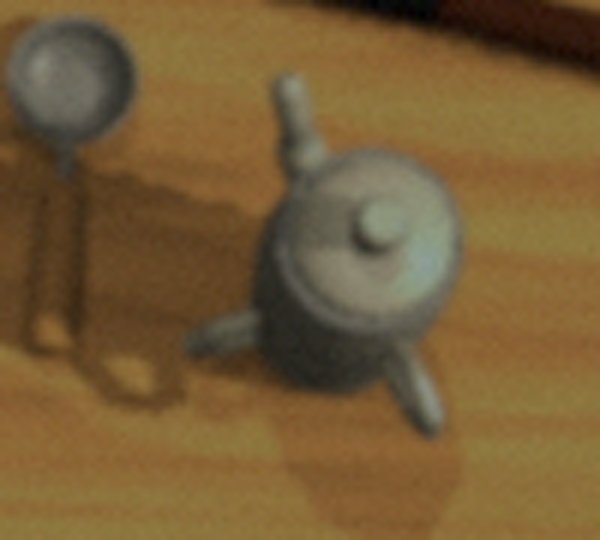

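View pics/scstack.png

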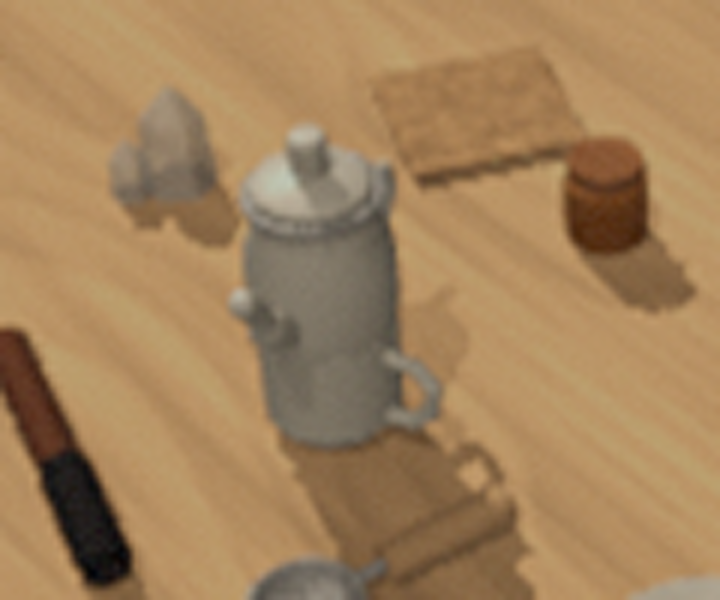

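```bash
cat > meas.py <<'E'
from h import *
s,c=snap('top','t1')
im=c['frame'][:,:,::-1].copy(); hsv=cv2.cvtColor(im,cv2.COLOR_BGR2HSV)
H,S,V=cv2.split(hsv)
def rep(name,mask,box,z):
    x0,y0,x1,y1=box; m=np.zeros_like(mask); m[y0:y1,x0:x1]=mask[y0:y1,x0:x1]
    cs,_=cv2.findContours(m,cv2.RETR_EXTERNAL,cv2.CHAIN_APPROX_NONE)
    k=max(cs,key=cv2.contourArea)
    (u,v),(a,b),th=cv2.fitEllipse(k); mr=cv2.minAreaRect(k)
    p=onz(c,u,v,z); sc=(1.078-z)/481*1000
    print(name,np.round((u,v),1),'xyz',np.round(p,4),'diam mm',round(a*sc),round(b*sc),'rect',np.round(mr[0],1),np.round(np.array(mr[1])*sc),round(mr[2],1),np.round(onz(c,*mr[0],z),4))
    cv2.drawContours(im,[k],-1,(0,0,255),1)
grey=((S<95)).astype(np.uint8)
rep('saucer',grey,(170,120,235,185),.012)
rep('bowl',grey,(95,215,152,270),.032)
rep('candle',grey,(183,218,212,247),.042)
rep('stack',grey,(283,105,340,172),.13)
dark=((V<75)&(S>110)).astype(np.uint8)
rep('lidrest',dark,(238,212,275,250),.030)
hj=((H<12)&(S>120)).astype(np.uint8)
rep('honey',hj,(308,216,335,244),.048)
tri=(((H<16)|(V<0))&(S>0)).astype(np.uint8)
cv2.imwrite('pics/meas.png',cv2.resize(im[90:290,90:410],None,fx=2.5,fy=2.5))
for p in [(123,240),(203,152),(255,231),(320,230),(375,238),(360,230),(340,260),(345,200),(318,131),(330,140)]: print(p,hsv[p[1],p[0]])
print('knob',onz(c,318,132,.160))
E
python3 meas.py
```

```text
saucer [202.3 151.6] xyz [0.6404 0.1395 0.012 ] diam mm 104 106 rect [202.5 151.5] [104. 104.] 90.0 [0.6407 0.1392 0.012 ]
bowl [123.6 240.2] xyz [0.4379 0.3012 0.032 ] diam mm 93 95 rect [123.5 240.5] [94. 94.] 90.0 [0.4372 0.3013 0.032 ]
candle [195.8 232.3] xyz [0.4586 0.1432 0.042 ] diam mm 42 46 rect [195.5 232. ] [43. 45.] 90.0 [0.4592 0.1438 0.042 ]
stack [310.9 139.1] xyz [ 0.6485 -0.0932  0.13  ] diam mm 83 103 rect [314.4 136.8] [87. 96.] 19.2 [ 0.6533 -0.1002  0.13  ]
lidrest [254.2 230.7] xyz [0.4654 0.0178 0.03  ] diam mm 59 60 rect [254.  230.5] [59. 61.] 90.0 [0.4658 0.0183 0.03  ]Traceback (most recent call last):
  File "meas.py", line 21, in <module>
    rep('honey',hj,(308,216,335,244),.048)
    ~~~^^^^^^^^^^^^^^^^^^^^^^^^^^^^^^^^^^^
  File "meas.py", line 9, in rep
    (u,v),(a,b),th=cv2.fitEllipse(k); mr=cv2.minAreaRect(k)
                   ~~~~~~~~~~~~~~^^^
cv2.error: OpenCV(4.12.0) /io/opencv/modules/imgproc/src/shapedescr.cpp:361: error: (-201:Incorrect size of input array) There should be at least 5 points to fit the ellipse in function 'fitEllipseNoDirect'
```

```bash
sed -i "s/^hj=.*/hj=((H<14)\&(V<110)\&(S>150)).astype(np.uint8)/; s/^rep('honey'/if hj[216:244,308:335].sum()>20: rep('honey'/" meas.py
cat >> meas.py <<'E'
g=cv2.cvtColor(im,cv2.COLOR_BGR2GRAY)
k=0
# trivet corners by eye from zoom -> pixel
for uv in [(90+683/2.5,90+298/2.5),(90+782/2.5,90+348/2.5),(90+744/2.5,90+440/2.5),(90+642/2.5,90+394/2.5)]:
    print('corner',np.round(uv,1),np.round(onz(c,*uv,.008),4))
T=im[195:285,330:425]; cv2.imwrite('pics/triv.png',cv2.resize(T,None,fx=6,fy=6,interpolation=cv2.INTER_CUBIC))
E
python3 meas.py
```

```text
saucer [202.4 151.6] xyz [0.6404 0.1394 0.012 ] diam mm 104 106 rect [202.5 151.5] [104. 104.] 90.0 [0.6407 0.1392 0.012 ]
bowl [123.5 240.2] xyz [0.4379 0.3013 0.032 ] diam mm 93 95 rect [123.5 240.5] [94. 94.] 90.0 [0.4372 0.3013 0.032 ]
candle [195.8 232.2] xyz [0.4588 0.1431 0.042 ] diam mm 43 46 rect [195.5 232. ] [43. 45.] 90.0 [0.4592 0.1438 0.042 ]
stack [310.8 139. ] xyz [ 0.6487 -0.0931  0.13  ] diam mm 83 102 rect [314.4 136.8] [87. 96.] 19.2 [ 0.6533 -0.1002  0.13  ]
lidrest [254.2 230.6] xyz [0.4656 0.0178 0.03  ] diam mm 59 60 rect [254.5 230.5] [59. 59.] 90.0 [0.4658 0.0172 0.03  ]
honey [319.4 228.9] xyz [ 0.4722 -0.1215  0.048 ] diam mm 36 41 rect [319.6 229.2] [39. 41.] 71.6 [ 0.4716 -0.1218  0.048 ]
(123, 240) [ 35  45 143]
(203, 152) [ 48  40 153]
(255, 231) [  9 198  54]
(320, 230) [ 11 192 101]
(375, 238) [ 15 169 122]
(360, 230) [ 16 169 134]
(340, 260) [ 21 139 141]
(345, 200) [ 17 152 139]
(318, 131) [ 41  46 155]
(330, 140) [ 23  51 116]
knob [ 0.65611938 -0.10406807  0.16      ]
corner [363.2 209.2] [ 0.5194 -0.2225  0.008 ]
corner [402.8 229.2] [ 0.4772 -0.3098  0.008 ]
corner [387.6 266. ] [ 0.3958 -0.2762  0.008 ]
corner [346.8 247.6] [ 0.4337 -0.1867  0.008 ]
```

View pics/meas.png

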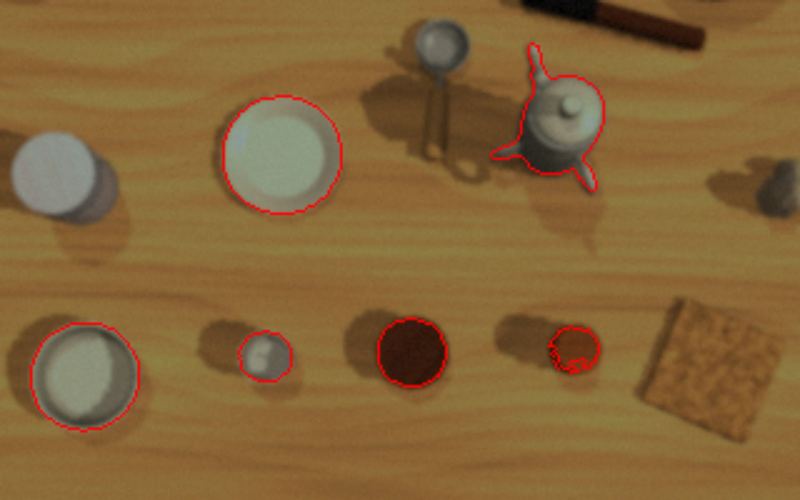

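View pics/triv.png

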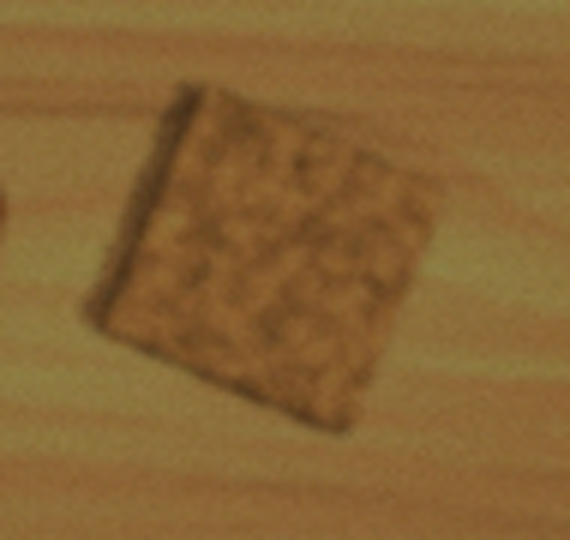

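```bash
cat >> h.py <<'E'
from scipy.spatial.transform import Rotation as Ro
def todelta(target, n=1, yaw=None):
    """world TCP target -> tool-axis delta; yaw=desired jaw yaw deg"""
    s=robot.read_state(); R=Ro.from_quat(s['tool_rot']).as_matrix()
    d=R.T@(np.array(target)-s['eef_pos']); jy=np.degrees(np.arctan2(R[1,1],R[0,1]))
    print('pos',np.round(s['eef_pos'],4),'jaw',round(jy,1),'tilt',np.round(np.degrees(np.arccos(-R[2,2])),2),'delta',np.round(d,4),'/n',np.round(d/n,5),'open',round(s['opening'],4),'t',round(s['clock'],2),'q',np.round(s['q'],2))
    if yaw is not None:
        e=(yaw-jy+90)%180-90; print('spin',-np.radians(e))
def wz(s,c,u,v,z):
    """wrist pixel onto world plane z"""
    R=Ro.from_quat(s['tool_rot']).as_matrix(); M=np.eye(4);M[:3,:3]=R;M[:3,3]=s['eef_pos']
    T=M@c['hand_eye']; d=T[:3,:3]@np.linalg.inv(c['mtx'])@[u,v,1]; return T[:3,3]+d*(z-T[2,3])/d[2]
def wcam(s,c):
    R=Ro.from_quat(s['tool_rot']).as_matrix(); M=np.eye(4);M[:3,:3]=R;M[:3,3]=s['eef_pos']
    return dict(mtx=c['mtx'],camera_from_world=np.linalg.inv(M@c['hand_eye']))
E
python3 - <<'E'
from h import *
todelta([.656,-.104,.303],20)
E
python3 -m crank '{"delta_pos":[[-0.0325,-0.0195,0],[-0.0325,-0.0195,0],[-0.0325,-0.0195,0],[-0.0325,-0.0195,0],[-0.0325,-0.0195,0],[-0.0325,-0.0195,0],[-0.0325,-0.0195,0],[-0.0325,-0.0195,0],[-0.0325,-0.0195,0],[-0.0325,-0.0195,0]],"spin":[0,0,0,0,0,0,0,0,0,0]}' 0 30
python3 - <<'E'
from h import *
todelta([.656,-.104,.303],10)
E
```

```text
pos [0.1863 0.4908 0.3036] jaw 69.2 tilt 0.03 delta [-0.6502 -0.3894  0.0008] /n [-3.251e-02 -1.947e-02  4.000e-05] open 0.0854 t 0.25 q [ 0.98  0.31  1.5  -0.    1.33 -0.22]
clock: 1.08
eef_pos: [0.4218, 0.1915, 0.304]
tool_rot: [0.18, 0.984, 0.0, 0.0]
force: [0.4, -0.1, -0.2]
opening: 0.0426
pos [0.4218 0.1915 0.304 ] jaw 69.2 tilt 0.02 delta [-0.3239 -0.1931  0.0011] /n [-0.03239 -0.01931  0.00011] open 0.0426 t 1.08 q [ 0.17  0.18  1.67  0.    1.29 -1.04]
```

```bash
python3 -m crank '{"delta_pos":[[-0.0324,-0.0193,0],[-0.0324,-0.0193,0],[-0.0324,-0.0193,0],[-0.0324,-0.0193,0],[-0.0324,-0.0193,0],[-0.0324,-0.0193,0],[-0.0324,-0.0193,0],[-0.0324,-0.0193,0],[-0.0324,-0.0193,0],[-0.0324,-0.0193,0]],"spin":[0,0,0,0,0,0,0,0,0,0]}'
python3 -m crank '{"delta_pos":[[0,0,0],[0,0,0],[0,0,0],[0,0,0],[0,0,0],[0,0,0],[0,0,0],[0,0,0],[0,0,0],[0,0,0]],"spin":[-0.12,-0.12,-0.12,-0.12,-0.12,-0.12,0,0,0,0]}'
python3 - <<'E'
from h import *
todelta([.656,-.104,.303],10)
s,c=snap('wrist','w1')
cc=wcam(s,c)
print(proj(cc,[.656,-.104,.160]))
E
```

```text
clock: 1.92
eef_pos: [0.6562, -0.1039, 0.3037]
tool_rot: [0.181, 0.984, 0.0, -0.0]
force: [0.2, 0.2, 1.2]
opening: 0.0429
clock: 2.75
eef_pos: [0.6554, -0.1022, 0.3038]
tool_rot: [-0.176, 0.984, 0.0, -0.0]
force: [-0.1, 0.4, 0.0]
opening: 0.0427
pos [ 0.6554 -0.1022  0.3038] jaw 110.3 tilt 0.01 delta [ 0.     -0.0019  0.0008] /n [ 0.0e+00 -1.9e-04  8.0e-05] open 0.0427 t 2.75 q [-0.33  0.63  1.01  0.    1.5  -2.26]
[250.52847104 197.39752868]
```

View pics/w1.png

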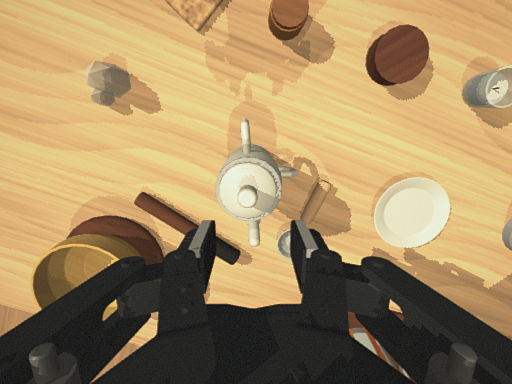

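Run:
```python
from h import *
im=cv2.imread('pics/w1.png'); cv2.imwrite('pics/w1z.png',cv2.resize(im[110:255,195:315],None,fx=4,fy=4,interpolation=cv2.INTER_CUBIC))
```

```text
(no output)
```

View pics/w1z.png

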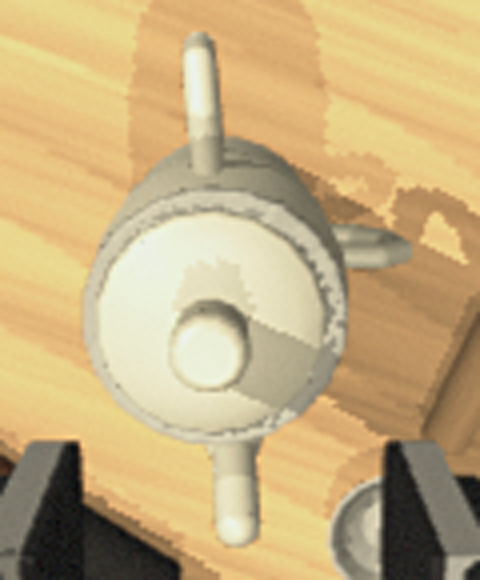

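```bash
cat > w1.py <<'E'
from h import *
s=robot.read_state(); c=vision.camera('wrist')
P=lambda x,y,z: wz(s,c,195+(x+.5)/4-.5,110+(y+.5)/4-.5,z)
print('knob',P(209,352,.160),'lid',P(214,322,.134),'flange',P(214,314,.131))
ct=P(214,314,.131)[:2]
for z in (.095,.105,.115,.12):
    a=P(238,525,z)[:2];b=P(200,45,z)[:2]
    print(z,np.linalg.norm(a-ct)*1e3,np.linalg.norm(b-ct)*1e3,np.degrees(np.arctan2(*(a-ct)[::-1])),np.degrees(np.arctan2(*(ct-b)[::-1])))
for z in (.02,.035,.05):
    a=P(405,250,z)[:2]; print('cuph',np.linalg.norm(a-ct)*1e3,np.degrees(np.arctan2(*(a-ct)[::-1])))
E
python3 w1.py
```

```text
knob [ 0.65725852 -0.1068071   0.16      ] lid [ 0.65761788 -0.10600997  0.134     ] flange [ 0.65656889 -0.10644533  0.131     ]
0.095 72.40517542250156 61.22955963131424 25.0489362120989 23.948092749247586
0.105 67.50586066555842 61.34335074916746 25.34044562724508 23.668686165726495
0.115 62.6085668015533 61.45859524401333 25.67756915756141 23.390320845225574
0.12 60.16083193831362 61.516759959270416 25.866709860496936 23.251530936375367
cuph 63.25840128909231 103.80115341387085
cuph 60.506074032518015 106.40540236817068
cuph 57.89047815493219 109.25132192260753
```

Run:
```python
from h import *
todelta([.657,-.1065,.214],9)
```

```text
pos [ 0.6554 -0.1023  0.3039] jaw 110.4 tilt 0.0 delta [-0.     -0.0045  0.0899] /n [-0.      -0.0005   0.00999] open 0.0428 t 2.85 q [-0.33  0.63  1.01 -0.    1.5  -2.26]
```

```bash
python3 -m crank '{"delta_pos":[[0,-0.0045,0],[0,0,0.01],[0,0,0.01],[0,0,0.01],[0,0,0.01],[0,0,0.01],[0,0,0.01],[0,0,0.01],[0,0,0.01],[0,0,0.0095]],"spin":[0,0,0,0,0,0,0,0,0,0]}'
python3 - <<'E'
from h import *
todelta([.657,-.1065,.214],1)
s,c=snap('wrist','w2')
E
```

```text
clock: 3.68
eef_pos: [0.6569, -0.1064, 0.2133]
tool_rot: [-0.178, 0.984, 0.0, -0.0]
force: [-0.9, -0.0, -0.8]
opening: 0.0429
pos [ 0.6569 -0.1064  0.2133] jaw 110.5 tilt 0.02 delta [-0.0001 -0.0001 -0.0007] /n [-6.0e-05 -1.0e-04 -7.4e-04] open 0.0429 t 3.68 q [-0.34  0.7   1.14 -0.    1.31 -2.26]
```

View pics/w2.png

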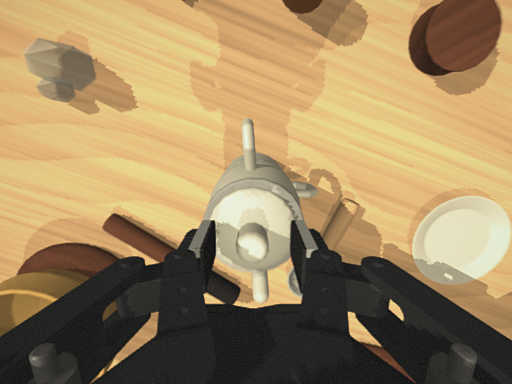

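The knob at (252,240) sits between the pads, whose tips are at (207,232) and (305,232). Closing.

```bash
python3 -m crank '{"delta_pos":[[0,0,0],[0,0,0],[0,0,0],[0,0,0],[0,0,0],[0,0,0],[0,0,0],[0,0,0],[0,0,0],[0,0,0]],"spin":[0,0,0,0,0,0,0,0,0,0]}' -1 30
python3 -m crank '{"delta_pos":[[0,0,-0.003],[0,0,-0.005],[0,0,-0.008],[0,0,-0.01],[0,0,-0.01],[0,0,-0.01],[0,0,-0.01],[0,0,-0.01],[0,0,0],[0,0,0]],"spin":[0,0,0,0,0,0,0,0,0,0]}'
python3 - <<'E'
from h import *
todelta([.4656,.0178,.28],10)
s,c=snap('wrist','w3')
s,c=snap('scene','s3')
im=cv2.imread('pics/s3.png')
a=cv2.imread('pics/w3.png')
cv2.imwrite('pics/m3.png',np.hstack([cv2.resize(im[110:250,130:300],(466,384)),a[:,100:420]]))
E
```

```text
clock: 4.57
eef_pos: [0.6571, -0.1065, 0.2148]
tool_rot: [-0.178, 0.984, -0.0, 0.0]
force: [-0.6, 0.0, 3.8]
opening: 0.0162
clock: 5.4
eef_pos: [0.657, -0.1065, 0.281]
tool_rot: [-0.178, 0.984, -0.0, 0.0]
force: [-0.3, -1.2, -1.3]
opening: 0.0161
pos [ 0.657  -0.1065  0.281 ] jaw 110.5 tilt 0.06 delta [0.1359 0.1834 0.0007] /n [1.359e-02 1.834e-02 7.000e-05] open 0.0161 t 5.4 q [-0.34  0.65  1.04  0.    1.45 -2.26]
```

View pics/m3.png

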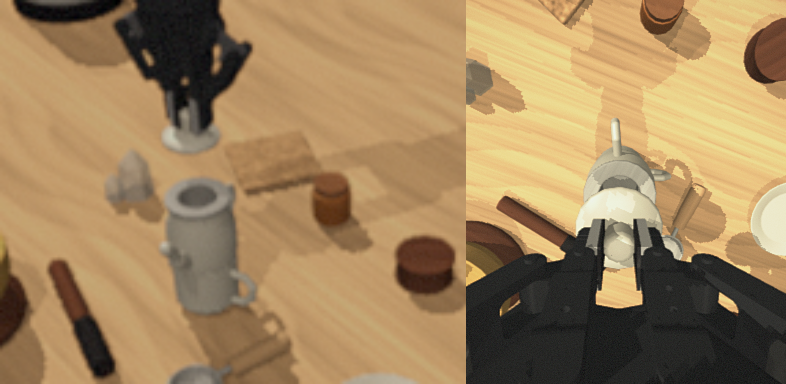

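The lid has come off cleanly, and the strainer stayed in the pot. Carrying the lid to the rest.

```bash
python3 -m crank '{"delta_pos":[[0.005,0.007,0],[0.014,0.0188,0],[0.0145,0.0196,0],[0.0145,0.0196,0],[0.0145,0.0196,0],[0.0145,0.0196,0],[0.0145,0.0196,0],[0.0145,0.0196,0],[0.0145,0.0196,0],[0.0145,0.0196,0]],"spin":[0,0,0,0,0,0,0,0,0,0]}'
python3 - <<'E'
from h import *
todelta([.4656,.0178,.130],10)
E
```

```text
clock: 6.33
eef_pos: [0.4653, 0.018, 0.2799]
tool_rot: [-0.178, 0.984, 0.0, -0.0]
force: [1.2, 0.2, -0.1]
opening: 0.016
pos [0.4653 0.018  0.2799] jaw 110.5 tilt 0.06 delta [-0.0003 -0.0004  0.1499] /n [-3.000e-05 -4.000e-05  1.499e-02] open 0.016 t 6.33 q [-0.21  0.2   1.7   0.    1.23 -2.14]
```

```bash
python3 -m crank '{"delta_pos":[[0,0,0.008],[0,0,0.017],[0,0,0.02],[0,0,0.022],[0,0,0.022],[0,0,0.02],[0,0,0.016],[0,0,0.012],[0,0,0.008],[0,0,0]],"spin":[0,0,0,0,0,0,0,0,0,0]}'
python3 - <<'E'
from h import *
todelta([.4656,.0178,.118],1)
s,c=snap('wrist','w4')
s,c=snap('scene','s4')
im=cv2.imread('pics/s4.png')
a=cv2.imread('pics/w4.png')
cv2.imwrite('pics/m4.png',np.hstack([cv2.resize(im[150:250,220:340],(461,384),interpolation=cv2.INTER_CUBIC),a[:,100:420]]))
E
```

```text
clock: 7.17
eef_pos: [0.4661, 0.0174, 0.1337]
tool_rot: [-0.178, 0.984, 0.001, -0.002]
force: [-0.8, 0.8, -1.2]
opening: 0.016
pos [0.4661 0.0174 0.1337] jaw 110.5 tilt 0.19 delta [0.0002 0.0005 0.0157] /n [0.00023 0.00053 0.01571] open 0.016 t 7.17 q [-0.21  0.41  1.87 -0.    0.87 -2.14]
```

View pics/m4.png

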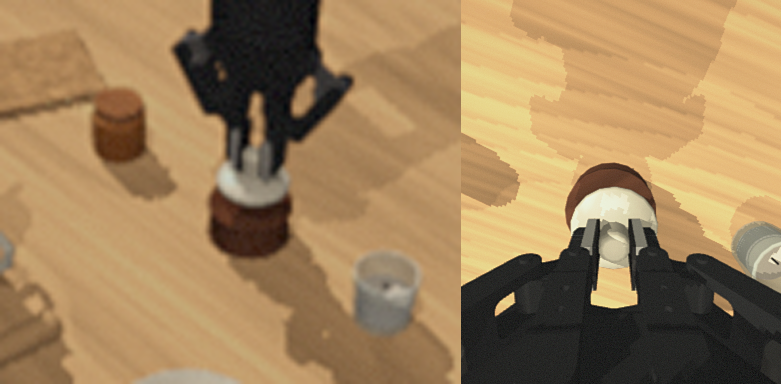

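Wrist view: lid and rest share about the same centre column (≈250). Lowering.

```bash
python3 -m crank '{"delta_pos":[[0,0,0.004],[0,0,0.004],[0,0,0.003],[0,0,0.002],[0,0,0.001],[0,0,0.001],[0,0,0],[0,0,0],[0,0,0],[0,0,0]],"spin":[0,0,0,0,0,0,0,0,0,0]}'
```

```text
clock: 8.1
eef_pos: [0.4667, 0.0174, 0.1205]
tool_rot: [-0.178, 0.984, -0.0, 0.0]
force: [0.8, -0.2, -1.9]
opening: 0.0157
```

```bash
python3 -m crank '{"delta_pos":[[0,0,0.001],[0,0,0.001],[0,0,0],[0,0,0],[0,0,0],[0,0,0],[0,0,0],[0,0,0],[0,0,0],[0,0,0]],"spin":[0,0,0,0,0,0,0,0,0,0]}'
```

```text
clock: 8.93
eef_pos: [0.4666, 0.0174, 0.1184]
tool_rot: [-0.178, 0.984, -0.0, 0.0]
force: [-0.5, -0.2, 0.3]
opening: 0.016
```

```bash
python3 -m crank '{"delta_pos":[[0,0,0.001],[0,0,0.0005],[0,0,0],[0,0,0],[0,0,0],[0,0,0],[0,0,0],[0,0,0],[0,0,0],[0,0,0]],"spin":[0,0,0,0,0,0,0,0,0,0]}'
```

```text
clock: 9.77
eef_pos: [0.4668, 0.0174, 0.1176]
tool_rot: [-0.178, 0.984, -0.0, 0.0]
force: [-2.9, 0.2, 9.7]
opening: 0.0159
```

Contact (9.7 N up). Releasing and rising.

```bash
python3 -m crank '{"delta_pos":[[0,0,0],[0,0,0],[0,0,0],[0,0,0],[0,0,0],[0,0,0],[0,0,0],[0,0,0],[0,0,0],[0,0,0]],"spin":[0,0,0,0,0,0,0,0,0,0]}' 0
python3 -m crank '{"delta_pos":[[0,0,-0.005],[0,0,-0.012],[0,0,-0.016],[0,0,-0.02],[0,0,-0.02],[0,0,-0.02],[0,0,-0.025],[0,0,-0.03],[0,0,-0.025],[0,0,-0.012]],"spin":[0,0,0,0,0,0,0,0,0,0]}'
python3 - <<'E'
from h import *
todelta([.657,-.1065,.3],10)
s,c=snap('wrist','w5')
s2,c2=snap('top','t5')
a=cv2.imread('pics/t5.png');cv2.imwrite('pics/t5z.png',np.hstack([cv2.resize(a[90:260,220:420],(470,400)),cv2.resize(cv2.imread('pics/w5.png')[60:320,150:364],(329,400))]))
E
```

```text
clock: 10.6
eef_pos: [0.4666, 0.0174, 0.1169]
tool_rot: [-0.178, 0.984, -0.0, 0.0]
force: [0.7, 0.5, -0.5]
opening: 0.0428
clock: 11.43
eef_pos: [0.467, 0.0174, 0.3055]
tool_rot: [-0.178, 0.984, -0.001, 0.002]
force: [0.8, -0.2, 0.9]
opening: 0.0431
pos [0.467  0.0174 0.3055] jaw 110.5 tilt 0.28 delta [-0.1347 -0.1825  0.0065] /n [-0.01347 -0.01825  0.00065] open 0.0431 t 11.43 q [-0.21  0.18  1.66  0.    1.29 -2.14]
```

View pics/t5z.png

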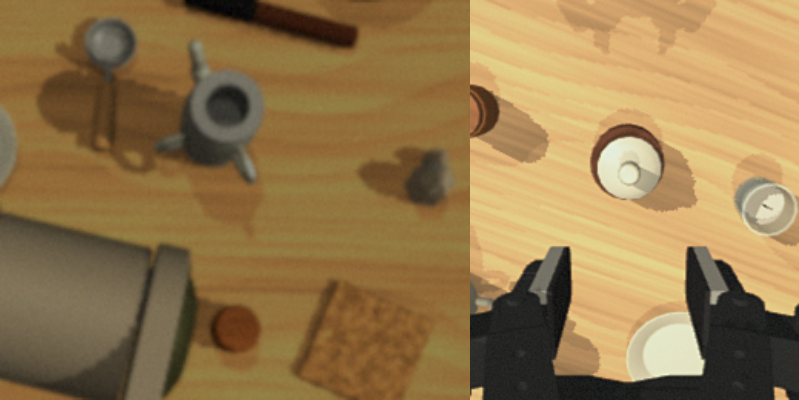

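```bash
python3 - <<'E'
from h import *
s=robot.read_state(); c=vision.camera('wrist')
print(wz(s,c,252.1,168.7,.036),wz(s,c,252.1,165.5,.030))
E
python3 -m crank '{"delta_pos":[[-0.0135,-0.0183,0],[-0.0135,-0.0183,0],[-0.0135,-0.0183,0],[-0.0135,-0.0183,0],[-0.0135,-0.0183,0],[-0.0135,-0.0183,0],[-0.0135,-0.0183,0],[-0.0135,-0.0183,0],[-0.0135,-0.0183,0.003],[-0.0135,-0.0183,0.003]],"spin":[-0.04,-0.03,0,0,0,0,0,0,0,0]}' 0.51
python3 - <<'E'
from h import *
todelta([.657,-.1065,.3],10,114.5)
s,c=snap('wrist','w6')
E
python3 -m crank '{"delta_pos":[[0,0,0],[0,0,0],[0,0,0],[0,0,0],[0,0,0],[0,0,0],[0,0,0],[0,0,0],[0,0,0],[0,0,0]],"spin":[0,0,0,0,0,0,0,0,0,0]}' 1
python3 - <<'E'
from h import *
todelta([.657,-.1065,.3],10,114.5)
s,c=snap('wrist','w7')
a=[cv2.imread(f'pics/w{i}.png')[200:300,110:400] for i in (5,6,7)]
cv2.imwrite('pics/tips.png',cv2.resize(np.vstack(a),None,fx=2,fy=2))
a=cv2.imread('pics/w7.png');cv2.imwrite('pics/w7z.png',cv2.resize(a[110:250,190:320],None,fx=4,fy=4,interpolation=cv2.INTER_CUBIC))
E
```

```text
[0.46772213 0.01607632 0.036     ] [0.46483527 0.0149743  0.03      ]
clock: 12.42
eef_pos: [0.6648, -0.0957, 0.2938]
tool_rot: [-0.212, 0.977, 0.001, -0.001]
force: [-0.4, -0.0, 0.2]
opening: 0.0646
pos [ 0.6648 -0.0957  0.2938] jaw 114.5 tilt 0.16 delta [ 0.0116 -0.0066 -0.0062] /n [ 0.00116 -0.00066 -0.00062] open 0.0646 t 12.42 q [-0.32  0.66  0.99 -0.    1.49 -2.31]
spin -0.0004732513301766151
clock: 13.3
eef_pos: [0.6641, -0.0951, 0.2959]
tool_rot: [-0.212, 0.977, -0.0, 0.0]
force: [0.4, -0.6, -0.2]
opening: 0.0852
pos [ 0.6641 -0.0951  0.2959] jaw 114.5 tilt 0.0 delta [ 0.0112 -0.0074 -0.0041] /n [ 0.00112 -0.00074 -0.00041] open 0.0852 t 13.3 q [-0.32  0.66  0.99 -0.    1.49 -2.31]
spin -0.0003935076182380223
```

View pics/tips.png

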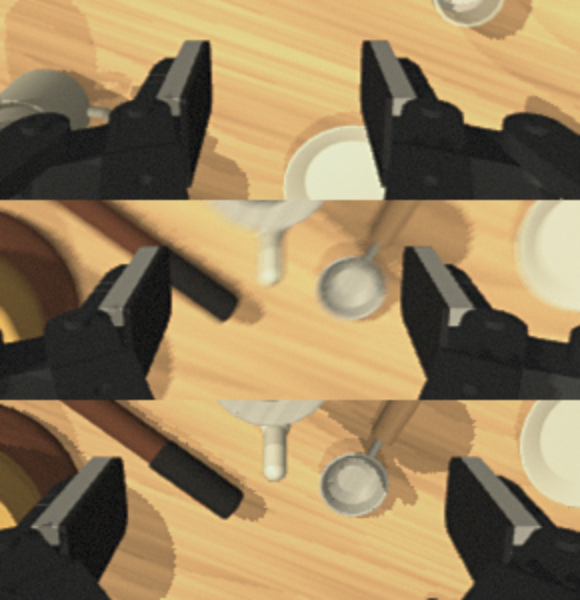

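View pics/w7z.png

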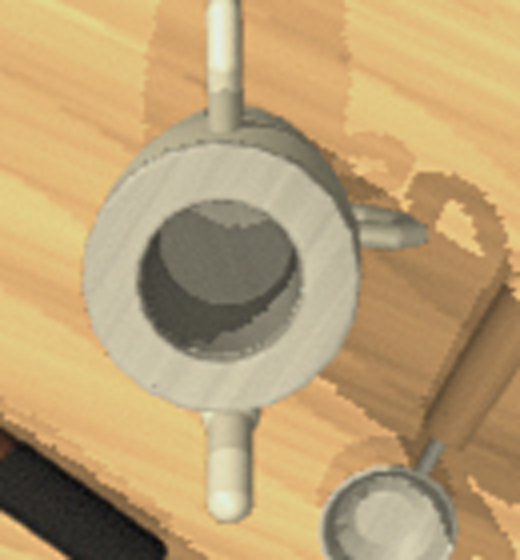

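Run:
```python
from h import *
s=robot.read_state(); c=vision.camera('wrist'); K=c['mtx']; f=K[0,0]; print(f,K[1,2])
for sep,v,o in [(76,221,.0431),(117,223.5,.0646),(160,229,.0852)]:
    Z=f*o/sep; p=c['hand_eye']@[0,(v-K[1,2])/f*Z,Z,1]; print(o,p[:3])
P=lambda x,y,z: wz(s,c,190+(x+.5)/4-.5,110+(y+.5)/4-.5,z)
print('flange',P(221.5,276.5,.131),np.linalg.norm(P(84,276,.131)-P(359,276,.131)))
ct=P(221.5,276.5,.131)[:2]
print(np.degrees(np.arctan2(*(P(229,505,.11)[:2]-ct)[::-1])),np.degrees(np.arctan2(*(ct-P(224,40,.11)[:2])[::-1])))
todelta([*ct,.2],1,114.5)
```

```text
265.984488736714 188.48700792754636
0.0431 [ 0.00823546 -0.00011338  0.07094559]
0.0646 [ 0.00840433 -0.00011343  0.06686863]
0.0852 [ 0.00759357 -0.0001142   0.06124314]
flange [ 0.65685436 -0.10621062  0.131     ] 0.062236998706529566
25.20631675248688 24.01396056554761
pos [ 0.6642 -0.0952  0.2959] jaw 114.5 tilt 0.0 delta [ 0.0112 -0.007   0.0959] /n [ 0.01122 -0.00702  0.09589] open 0.0854 t 13.4 q [-0.32  0.66  0.99 -0.    1.49 -2.31]
spin -0.00039310443375230195
```

```bash
python3 -m crank '{"delta_pos":[[0.0112,-0.007,0],[0,0,0],[0,0,0.012],[0,0,0.016],[0,0,0.016],[0,0,0.016],[0,0,0.015],[0,0,0.012],[0,0,0.008],[0,0,0]],"spin":[0,0,0,0,0,0,0,0,0,0]}' 1 40
python3 - <<'E'
from h import *
todelta([.6568,-.1064,.185],1)
s,c=snap('wrist','w8')
E
```

```text
clock: 14.23
eef_pos: [0.6564, -0.1062, 0.1992]
tool_rot: [-0.212, 0.977, 0.001, -0.001]
force: [0.2, -0.4, 0.1]
opening: 0.085
pos [ 0.6564 -0.1062  0.1992] jaw 114.5 tilt 0.16 delta [-0.0004 -0.0003  0.0142] /n [-0.00036 -0.00035  0.0142 ] open 0.085 t 14.23 q [-0.34  0.71  1.15 -0.    1.28 -2.33]
```

View pics/w8.png

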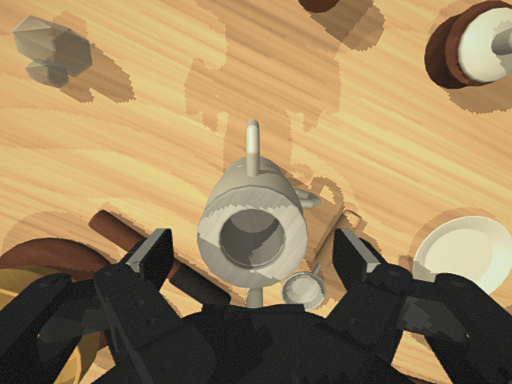

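The flange spans columns 198–308 (centre 253) and the tips are at 172 and 335 (centre 253.5), so it is centred.

```bash
python3 -m crank '{"delta_pos":[[0,0,0.004],[0,0,0.004],[0,0,0.004],[0,0,0.002],[0,0,0],[0,0,0],[0,0,0],[0,0,0],[0,0,0],[0,0,0]],"spin":[0,0,0,0,0,0,0,0,0,0]}'
python3 -m crank '{"delta_pos":[[0,0,0],[0,0,0],[0,0,0],[0,0,0],[0,0,0],[0,0,0],[0,0,0],[0,0,0],[0,0,0],[0,0,0]],"spin":[0,0,0,0,0,0,0,0,0,0]}' -1 40
python3 - <<'E'
from h import *
todelta([.6568,-.1064,.185],1)
s,c=snap('wrist','w9')
s,c=snap('scene','s9')
im=cv2.imread('pics/s9.png')
a=cv2.imread('pics/w9.png')
cv2.imwrite('pics/m9.png',np.hstack([cv2.resize(im[130:250,150:270],(384,384),interpolation=cv2.INTER_CUBIC),a[:,80:420]]))
E
```

```text
clock: 15.12
eef_pos: [0.6569, -0.1062, 0.187]
tool_rot: [-0.212, 0.977, -0.0, 0.0]
force: [0.1, 0.2, 0.5]
opening: 0.0856
clock: 15.95
eef_pos: [0.6571, -0.1062, 0.1875]
tool_rot: [-0.212, 0.977, -0.0, 0.001]
force: [1.3, -0.7, 6.0]
opening: 0.061
pos [ 0.6571 -0.1062  0.1875] jaw 114.5 tilt 0.08 delta [ 0.0004 -0.      0.0025] /n [ 3.80e-04 -2.00e-05  2.55e-03] open 0.061 t 15.95 q [-0.34  0.72  1.17  0.    1.25 -2.33]
```

View pics/m9.png

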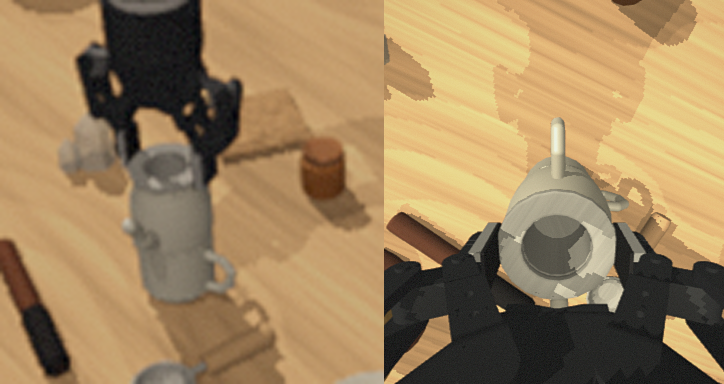

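```bash
python3 -m crank '{"delta_pos":[[0,0,-0.002],[0,0,-0.003],[0,0,-0.004],[0,0,-0.005],[0,0,-0.005],[0,0,-0.005],[0,0,-0.003],[0,0,0],[0,0,0],[0,0,0]],"spin":[0,0,0,0,0,0,0,0,0,0]}'
python3 - <<'E'
from h import *
todelta([.6568,-.1064,.185],1)
s,c=snap('wrist','w10')
s,c=snap('scene','s10')
im=cv2.imread('pics/s10.png')
a=cv2.imread('pics/w10.png')
cv2.imwrite('pics/m10.png',np.hstack([cv2.resize(im[130:250,150:270],(384,384),interpolation=cv2.INTER_CUBIC),a[:,80:420]]))
E
```

```text
clock: 16.88
eef_pos: [0.6568, -0.1061, 0.2136]
tool_rot: [-0.212, 0.977, 0.0, -0.0]
force: [-0.1, -0.5, -0.1]
opening: 0.0609
pos [ 0.6568 -0.1061  0.2136] jaw 114.5 tilt 0.03 delta [ 0.0001 -0.0003  0.0286] /n [ 7.000e-05 -2.600e-04  2.862e-02] open 0.0609 t 16.88 q [-0.34  0.7   1.14  0.    1.31 -2.33]
```

View pics/m10.png

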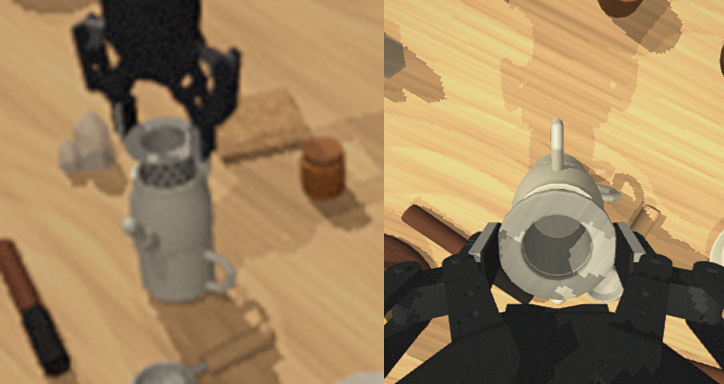

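Strainer rises cleanly and the pot stays. Raising fully, then across to the bowl.

```bash
python3 -m crank '{"delta_pos":[[0,0,-0.006],[0,0,-0.01],[0,0,-0.012],[0,0,-0.012],[0,0,-0.012],[0,0,-0.012],[0,0,-0.01],[0,0,-0.008],[0,0,-0.004],[0,0,0]],"spin":[0,0,0,0,0,0,0,0,0,0]}'
python3 - <<'E'
from h import *
todelta([.4375,.3012,.30],18)
E
```

```text
clock: 17.82
eef_pos: [0.657, -0.1062, 0.301]
tool_rot: [-0.212, 0.977, -0.0, 0.001]
force: [-0.1, 0.6, -0.6]
opening: 0.0614
pos [ 0.657  -0.1062  0.301 ] jaw 114.5 tilt 0.09 delta [0.031  0.4617 0.0005] /n [1.720e-03 2.565e-02 3.000e-05] open 0.0614 t 17.82 q [-0.34  0.64  1.01 -0.    1.49 -2.33]
```

```bash
python3 -m crank '{"delta_pos":[[0.0017,0.008,0],[0.0017,0.016,0],[0.0017,0.023,0],[0.0017,0.026,0],[0.0017,0.027,0],[0.0017,0.027,0],[0.0017,0.027,0],[0.0017,0.027,0],[0.0017,0.027,0],[0.0017,0.027,0]],"spin":[0,0,0,0,0,0,0,0,0,0]}'
python3 -m crank '{"delta_pos":[[0.0017,0.027,0],[0.0017,0.027,0],[0.0017,0.027,0],[0.0017,0.027,0],[0.0017,0.027,0],[0.0017,0.027,0],[0.0017,0.027,0],[0.002,0.023,0],[0,0.012,0],[0,0.0027,0]],"spin":[0,0,0,0,0,0,0,0,0,0]}'
python3 - <<'E'
from h import *
todelta([.4375,.3012,.14],10)
s,c=snap('wrist','w11')
E
```

```text
clock: 18.65
eef_pos: [0.5425, 0.1021, 0.2992]
tool_rot: [-0.212, 0.977, 0.0, -0.001]
force: [-0.0, 0.7, 0.4]
opening: 0.0609
clock: 19.48
eef_pos: [0.4362, 0.3026, 0.2995]
tool_rot: [-0.213, 0.977, 0.0, -0.0]
force: [0.5, 0.7, -1.0]
opening: 0.0612
pos [0.4362 0.3026 0.2995] jaw 114.6 tilt 0.05 delta [-0.0007 -0.0018  0.1595] /n [-7.000e-05 -1.800e-04  1.595e-02] open 0.0612 t 19.48 q [ 0.39  0.33  1.49  0.    1.33 -1.61]
```

View pics/w11.png

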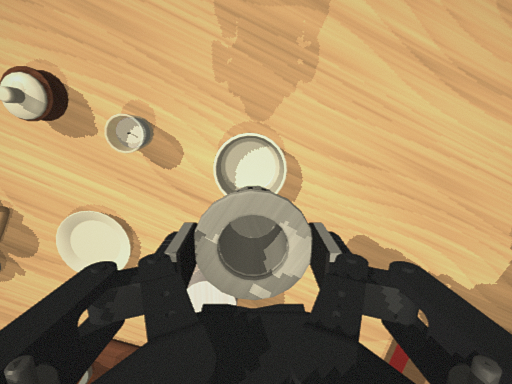

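```bash
python3 - <<'E'
from h import *
s=robot.read_state(); c=vision.camera('wrist')
print(wz(s,c,250,169,.032), wz(s,c,253.3,245,.1115-.0035+.0))
print(wz(s,c,253.3,245,.299-.1115+.055))
E
python3 -m crank '{"delta_pos":[[0,-0.0018,0.008],[0,0,0.016],[0,0,0.02],[0,0,0.022],[0,0,0.022],[0,0,0.022],[0,0,0.018],[0,0,0.013],[0,0,0.008],[0,0,0]],"spin":[0,0,0,0,0,0,0,0,0,0]}'
python3 - <<'E'
from h import *
todelta([.4375,.3012,.1165],10)
s,c=snap('wrist','w12')
E
```

```text
[0.43758154 0.29836994 0.032     ] [0.49845072 0.33067751 0.108     ]
[0.43630987 0.30191791 0.2425    ]
clock: 20.42
eef_pos: [0.438, 0.2984, 0.1491]
tool_rot: [-0.211, 0.977, -0.0, -0.002]
force: [0.6, 0.3, -1.2]
opening: 0.0608
pos [0.438  0.2984 0.1491] jaw 114.4 tilt 0.19 delta [-0.0008  0.0028  0.0325] /n [-8.00e-05  2.80e-04  3.25e-03] open 0.0608 t 20.42 q [ 0.38  0.5   1.67 -0.    0.98 -1.62]
```

View pics/w12.png

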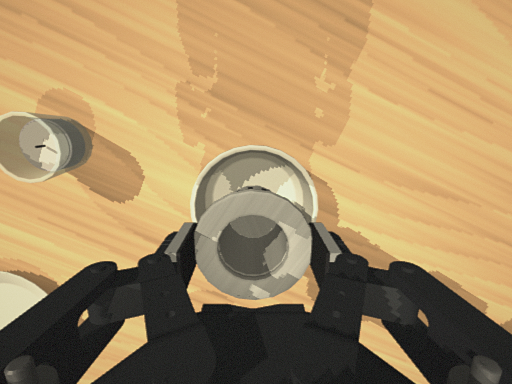

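Bowl rim centre is at column ≈254 and the strainer's at 253, so they are aligned. Lowering.

```bash
python3 -m crank '{"delta_pos":[[0,0.001,0.004],[0,0,0.006],[0,0,0.006],[0,0,0.005],[0,0,0.004],[0,0,0.003],[0,0,0.002],[0,0,0],[0,0,0],[0,0,0]],"spin":[0,0,0,0,0,0,0,0,0,0]}'
python3 -m crank '{"delta_pos":[[0,0,0.001],[0,0,0.001],[0,0,0],[0,0,0],[0,0,0],[0,0,0],[0,0,0],[0,0,0],[0,0,0],[0,0,0]],"spin":[0,0,0,0,0,0,0,0,0,0]}'
```

```text
clock: 21.3
eef_pos: [0.4379, 0.3005, 0.1211]
tool_rot: [-0.212, 0.977, 0.0, 0.0]
force: [0.5, 0.2, -1.2]
opening: 0.0613
clock: 22.13
eef_pos: [0.4378, 0.3005, 0.1189]
tool_rot: [-0.212, 0.977, -0.0, -0.0]
force: [0.0, -0.7, -0.6]
opening: 0.0613
```

```bash
python3 -m crank '{"delta_pos":[[0,0,0.001],[0,0,0.001],[0,0,0],[0,0,0],[0,0,0],[0,0,0],[0,0,0],[0,0,0],[0,0,0],[0,0,0]],"spin":[0,0,0,0,0,0,0,0,0,0]}'
python3 -m crank '{"delta_pos":[[0,0,0.0007],[0,0,0],[0,0,0],[0,0,0],[0,0,0],[0,0,0],[0,0,0],[0,0,0],[0,0,0],[0,0,0]],"spin":[0,0,0,0,0,0,0,0,0,0]}'
```

```text
clock: 22.97
eef_pos: [0.4378, 0.3005, 0.1169]
tool_rot: [-0.212, 0.977, 0.0, -0.0]
force: [0.0, -0.5, 0.4]
opening: 0.0611
clock: 23.8
eef_pos: [0.4378, 0.3005, 0.1163]
tool_rot: [-0.212, 0.977, 0.0, 0.0]
force: [-0.7, -0.8, 4.2]
opening: 0.0608
```

```bash
python3 -m crank '{"delta_pos":[[0,0,0],[0,0,0],[0,0,0],[0,0,0],[0,0,0],[0,0,0],[0,0,0],[0,0,0],[0,0,0],[0,0,0]],"spin":[0,0,0,0,0,0,0,0,0,0]}' 1
python3 -m crank '{"delta_pos":[[0,0,-0.005],[0,0,-0.012],[0,0,-0.018],[0,0,-0.025],[0,0,-0.025],[0,0,-0.025],[0,0,-0.025],[0,0,-0.025],[0,0,-0.02],[0,0,-0.01]],"spin":[0,0,0,0,0,0,0,0,0,0]}'
python3 - <<'E'
from h import *
todelta([.657,-.1064,.30],18,114.5)
s,c=snap('wrist','w13')
E
```

```text
clock: 24.63
eef_pos: [0.4378, 0.3005, 0.1162]
tool_rot: [-0.212, 0.977, -0.0, -0.0]
force: [-0.2, -0.2, 0.1]
opening: 0.0853
clock: 25.47
eef_pos: [0.438, 0.3007, 0.3092]
tool_rot: [-0.212, 0.977, 0.0, 0.002]
force: [0.9, 0.5, 0.9]
opening: 0.0855
pos [0.438  0.3007 0.3092] jaw 114.5 tilt 0.24 delta [-0.0306 -0.4612  0.0094] /n [-0.0017  -0.02562  0.00052] open 0.0855 t 25.47 q [ 0.38  0.32  1.47  0.    1.34 -1.62]
spin -0.00031116224179176323
```

View pics/w13.png

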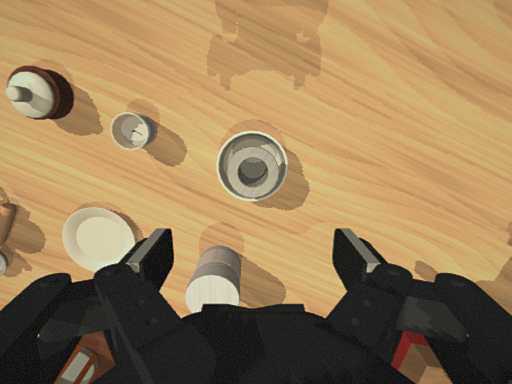

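The strainer stands upright in the bowl (flange ≈(253,172), rim ≈(252,166)). Back to the pot.

```bash
python3 -m crank '{"delta_pos":[[-0.0017,-0.015,0],[-0.0017,-0.025,0],[-0.0017,-0.027,0],[-0.0017,-0.027,0],[-0.0017,-0.027,0],[-0.0017,-0.027,0],[-0.0017,-0.027,0],[-0.0017,-0.027,0],[-0.0017,-0.027,0],[-0.0017,-0.027,0]],"spin":[0,0,0,0,0,0,0,0,0,0]}'
python3 -m crank '{"delta_pos":[[-0.0017,-0.027,0],[-0.0017,-0.027,0],[-0.0017,-0.027,0],[-0.0017,-0.027,0],[-0.0017,-0.027,0],[-0.0017,-0.027,0],[-0.0017,-0.025,0],[-0.0017,-0.015,0],[0,-0.004,0],[0,0,0]],"spin":[0,0,0,0,0,0,0,0,0,0]}'
python3 - <<'E'
from h import *
todelta([.657,-.1064,.30],18,114.5)
s,c=snap('wrist','w14')
a=cv2.imread('pics/w14.png');cv2.imwrite('pics/w14z.png',cv2.resize(a[110:250,190:320],None,fx=4,fy=4,interpolation=cv2.INTER_CUBIC))
E
```

```text
clock: 26.35
eef_pos: [0.5596, 0.0733, 0.3049]
tool_rot: [-0.212, 0.977, 0.0, -0.001]
force: [0.5, 0.6, 0.2]
opening: 0.0855
clock: 27.18
eef_pos: [0.657, -0.1079, 0.3046]
tool_rot: [-0.211, 0.977, 0.001, -0.001]
force: [-0.4, -0.4, -0.9]
opening: 0.0855
pos [ 0.657  -0.1079  0.3046] jaw 114.4 tilt 0.12 delta [-0.0006  0.0014  0.0046] /n [-3.0e-05  8.0e-05  2.6e-04] open 0.0855 t 27.18 q [-0.34  0.64  1.    0.    1.5  -2.34]
spin -0.0015203120101333254
```

View pics/w14z.png

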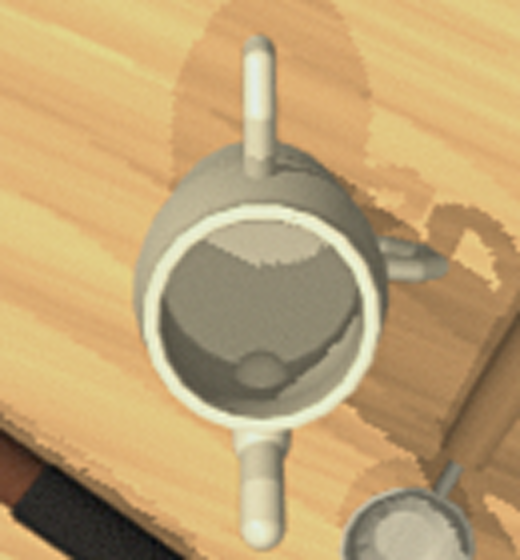

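Run:
```python
from h import *
s=robot.read_state(); c=vision.camera('wrist')
P=lambda x,y,z: wz(s,c,190+(x+.5)/4-.5,110+(y+.5)/4-.5,z)
ct=P(263,317.5,.126); print(ct)
ct=ct[:2]
print(np.degrees(np.arctan2(*(P(262,530,.105)[:2]-ct)[::-1])),np.degrees(np.arctan2(*(ct-P(259,50,.105)[:2])[::-1])))
todelta([*ct,.16],8,114.5)
```

```text
[ 0.65752728 -0.10359153  0.126     ]
24.55003004608078 25.272677072814417
pos [ 0.6567 -0.1064  0.3057] jaw 114.5 tilt 0.07 delta [-0.002   0.0021  0.1457] /n [-0.00025  0.00026  0.01821] open 0.0855 t 27.28 q [-0.34  0.64  1.    0.    1.5  -2.34]
spin 0.0002163865182033478
```

```bash
python3 -m crank '{"delta_pos":[[0,0.001,0.01],[0,0,0.018],[0,0,0.02],[0,0,0.022],[0,0,0.022],[0,0,0.02],[0,0,0.016],[0,0,0.012],[0,0,0.006],[0,0,0]],"spin":[0,0,0,0,0,0,0,0,0,0]}'
python3 - <<'E'
from h import *
todelta([.657,-.1055,.138],8,114.5)
s,c=snap('wrist','w15')
E
```

```text
clock: 28.12
eef_pos: [0.6562, -0.1057, 0.1589]
tool_rot: [-0.212, 0.977, 0.001, -0.001]
force: [0.2, 0.4, -0.0]
opening: 0.0857
pos [ 0.6562 -0.1057  0.1589] jaw 114.5 tilt 0.12 delta [-0.0009 -0.0002  0.0209] /n [-1.10e-04 -2.00e-05  2.62e-03] open 0.0857 t 28.12 q [-0.34  0.75  1.2   0.    1.2  -2.33]
spin 0.00014322759485889064
```

View pics/w15.png

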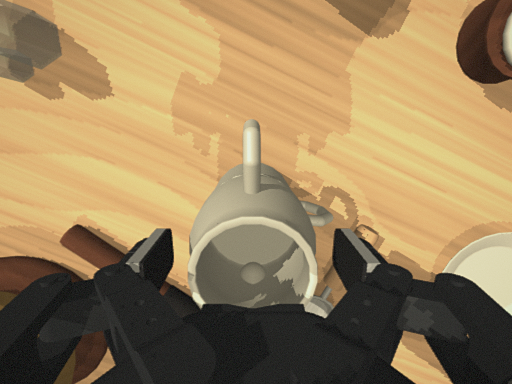

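Rim centre column 253 matches the tips' mid column 253.5. Descending and gripping.

```bash
python3 -m crank '{"delta_pos":[[0,0,0.004],[0,0,0.005],[0,0,0.005],[0,0,0.004],[0,0,0.002],[0,0,0],[0,0,0],[0,0,0],[0,0,0],[0,0,0]],"spin":[0,0,0,0,0,0,0,0,0,0]}'
python3 -m crank '{"delta_pos":[[0,0,0],[0,0,0],[0,0,0],[0,0,0],[0,0,0],[0,0,0],[0,0,0],[0,0,0],[0,0,0],[0,0,0]],"spin":[0,0,0,0,0,0,0,0,0,0]}' -1 60
python3 -m crank '{"delta_pos":[[0,0,-0.001],[0,0,-0.002],[0,0,-0.003],[0,0,-0.004],[0,0,-0.004],[0,0,-0.004],[0,0,-0.002],[0,0,0],[0,0,0],[0,0,0]],"spin":[0,0,0,0,0,0,0,0,0,0]}'
python3 - <<'E'
from h import *
todelta([.6568,-.1064,.185],1)
s,c=snap('wrist','w16')
s,c=snap('scene','s16')
im=cv2.imread('pics/s16.png')
a=cv2.imread('pics/w16.png')
cv2.imwrite('pics/m16.png',np.hstack([cv2.resize(im[130:250,150:270],(384,384),interpolation=cv2.INTER_CUBIC),a[:,80:420]]))
E
```

```text
clock: 29.0
eef_pos: [0.6567, -0.1064, 0.1404]
tool_rot: [-0.212, 0.977, -0.0, 0.0]
force: [-0.2, 0.0, 0.9]
opening: 0.0857
clock: 29.83
eef_pos: [0.657, -0.1065, 0.141]
tool_rot: [-0.212, 0.977, -0.0, 0.001]
force: [0.4, 0.4, 6.1]
opening: 0.0676
clock: 30.67
eef_pos: [0.6565, -0.1064, 0.16]
tool_rot: [-0.212, 0.977, 0.0, -0.0]
force: [0.3, 0.3, -1.7]
opening: 0.068
pos [ 0.6565 -0.1064  0.16  ] jaw 114.5 tilt 0.02 delta [-0.0002 -0.0001 -0.025 ] /n [-0.00021 -0.00013 -0.025  ] open 0.068 t 30.67 q [-0.34  0.75  1.19 -0.    1.2  -2.33]
```

View pics/m16.png

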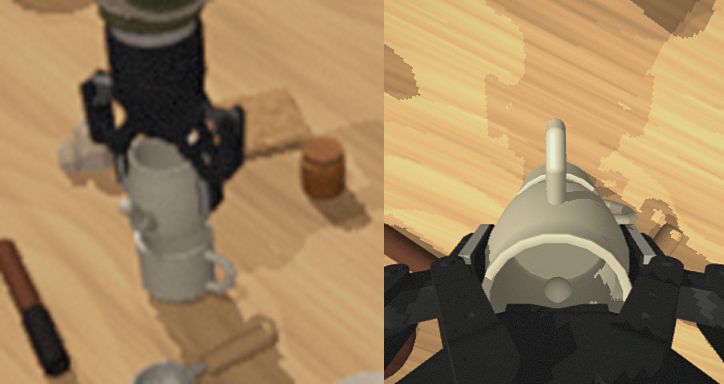

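```bash
python3 -m crank '{"delta_pos":[[0,0,-0.005],[0,0,-0.01],[0,0,-0.012],[0,0,-0.012],[0,0,-0.012],[0,0,-0.012],[0,0,-0.01],[0,0,-0.007],[0,0,0],[0,0,0]],"spin":[0,0,0,0,0,0,0,0,0,0]}'
python3 - <<'E'
from h import *
c=vision.camera('top'); ct=onz(c,375.4,237.6,.008); print(ct)
for uv in [(364.2,210.3),(403.7,225),(388.3,267),(347.2,249.7)]: print(onz(c,uv[0]-.4,uv[1]-.4,.008))
todelta([*ct[:2],.24],11)
E
```

```text
clock: 31.6
eef_pos: [0.6566, -0.1064, 0.2402]
tool_rot: [-0.212, 0.977, -0.0, 0.0]
force: [0.5, 0.5, -2.0]
opening: 0.0677
[ 0.45719019 -0.24950478  0.008     ]
[ 0.51784159 -0.22382381  0.008     ]
[ 0.48733461 -0.31094694  0.008     ]
[ 0.39449708 -0.27683517  0.008     ]
[ 0.42996267 -0.18672965  0.008     ]
pos [ 0.6565 -0.1063  0.2396] jaw 114.5 tilt 0.06 delta [ 2.407e-01 -4.780e-02 -2.000e-04] /n [ 2.188e-02 -4.340e-03 -2.000e-05] open 0.0682 t 31.65 q [-0.34  0.68  1.11 -0.    1.36 -2.33]
```

```bash
python3 -m crank '{"delta_pos":[[0.008,-0.0015,0],[0.016,-0.003,0],[0.022,-0.0045,0],[0.024,-0.005,0],[0.024,-0.005,0],[0.024,-0.005,0],[0.024,-0.005,0],[0.024,-0.005,0],[0.024,-0.005,0],[0.022,-0.0045,0]],"spin":[0,0,0,0,0,0,0,0,0,0]}'
python3 -m crank '{"delta_pos":[[0.018,-0.0035,0],[0.0085,-0.001,0],[0,0,0],[0,0,0],[0,0,0],[0,0,0],[0,0,0],[0,0,0],[0,0,0],[0,0,0]],"spin":[0.03,0.06,0.08,0.08,0.08,0.06,0.03,0,0,0]}'
python3 - <<'E'
from h import *
todelta([.4572,-.2495,.24],11)
s,c=snap('wrist','w17')
cc=wcam(s,c); print(proj(cc,[.4572,-.2495,.008]))
E
```

```text
clock: 32.48
eef_pos: [0.4799, -0.2345, 0.2397]
tool_rot: [-0.212, 0.977, 0.0, -0.0]
force: [0.4, 0.8, -2.4]
opening: 0.0678
clock: 33.32
eef_pos: [0.4591, -0.2486, 0.24]
tool_rot: [-0.004, 1.0, 0.0, -0.0]
force: [0.4, 0.2, -1.2]
opening: 0.0681
pos [ 0.4591 -0.2486  0.24  ] jaw 90.5 tilt 0.03 delta [ 0.0019 -0.0009 -0.    ] /n [ 1.7e-04 -8.0e-05 -0.0e+00] open 0.0681 t 33.32 q [-0.72  0.37  1.6  -0.    1.18 -2.3 ]
[251.82765353 173.75838034]
```

View pics/w17.png

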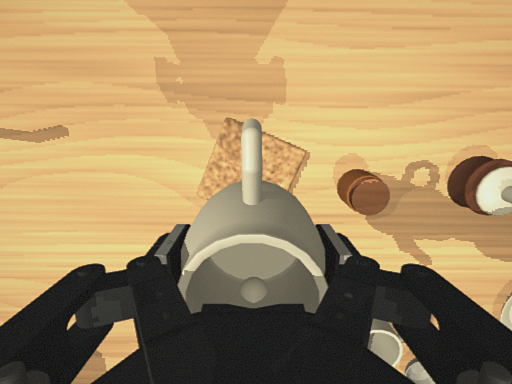

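Trivet corners (309,153) and (198,196) give a mid-point of (253.5,174.5), against the predicted (251.8,173.8). They agree, so I'm descending.

```bash
python3 -m crank '{"delta_pos":[[0.001,0,0.006],[0.001,0,0.012],[0,0,0.018],[0,0,0.02],[0,0,0.02],[0,0,0.018],[0,0,0.014],[0,0,0.01],[0,0,0.006],[0,0,0]],"spin":[0,0,0,0,0,0,0,0,0,0]}'
python3 -m crank '{"delta_pos":[[0,0,0.004],[0,0,0.004],[0,0,0.003],[0,0,0.002],[0,0,0.001],[0,0,0],[0,0,0],[0,0,0],[0,0,0],[0,0,0]],"spin":[0,0,0,0,0,0,0,0,0,0]}'
python3 - <<'E'
from h import *
todelta([.4572,-.2495,.095],11)
E
```

```text
clock: 34.2
eef_pos: [0.457, -0.2484, 0.1152]
tool_rot: [-0.004, 1.0, 0.001, -0.001]
force: [-0.1, 0.2, -2.4]
opening: 0.068
clock: 35.03
eef_pos: [0.4574, -0.2487, 0.1023]
tool_rot: [-0.004, 1.0, -0.0, 0.0]
force: [0.5, 0.3, -1.9]
opening: 0.0679
pos [ 0.4574 -0.2487  0.1023] jaw 90.4 tilt 0.01 delta [ 0.0002 -0.0008  0.0073] /n [ 2.0e-05 -7.0e-05  6.7e-04] open 0.0679 t 35.03 q [-0.72  0.56  1.73  0.    0.86 -2.3 ]
```

```bash
python3 -m crank '{"delta_pos":[[0,0,0.002],[0,0,0.002],[0,0,0.001],[0,0,0.001],[0,0,0],[0,0,0],[0,0,0],[0,0,0],[0,0,0],[0,0,0]],"spin":[0,0,0,0,0,0,0,0,0,0]}'
python3 -m crank '{"delta_pos":[[0,0,0.001],[0,0,0],[0,0,0],[0,0,0],[0,0,0],[0,0,0],[0,0,0],[0,0,0],[0,0,0],[0,0,0]],"spin":[0,0,0,0,0,0,0,0,0,0]}'
```

```text
clock: 35.87
eef_pos: [0.4573, -0.2487, 0.0962]
tool_rot: [-0.004, 1.0, -0.0, 0.0]
force: [-0.5, 0.2, -1.5]
opening: 0.0678
clock: 36.7
eef_pos: [0.4573, -0.2487, 0.0952]
tool_rot: [-0.004, 1.0, 0.0, -0.0]
force: [-0.1, -0.5, -0.9]
opening: 0.0678
```

```bash
python3 -m crank '{"delta_pos":[[0,0,0.001],[0,0,0],[0,0,0],[0,0,0],[0,0,0],[0,0,0],[0,0,0],[0,0,0],[0,0,0],[0,0,0]],"spin":[0,0,0,0,0,0,0,0,0,0]}'
```

```text
clock: 37.53
eef_pos: [0.4575, -0.2487, 0.0948]
tool_rot: [-0.004, 1.0, -0.0, 0.0]
force: [-2.2, 2.9, 4.8]
opening: 0.068
```

Contact at the expected height. Releasing.

```bash
python3 -m crank '{"delta_pos":[[0,0,0],[0,0,0],[0,0,0],[0,0,0],[0,0,0],[0,0,0],[0,0,0],[0,0,0],[0,0,0],[0,0,0]],"spin":[0,0,0,0,0,0,0,0,0,0]}' 1
python3 -m crank '{"delta_pos":[[0,0,-0.004],[0,0,-0.01],[0,0,-0.018],[0,0,-0.025],[0,0,-0.025],[0,0,-0.025],[0,0,-0.025],[0,0,-0.025],[0,0,-0.025],[0,0,-0.02]],"spin":[0,0,0,0,0,0,0,0,0,0]}'
python3 - <<'E'
from h import *
todelta([.657,-.1064,.30],11,16)
s,c=snap('wrist','w18')
E
```

```text
clock: 38.37
eef_pos: [0.4573, -0.2487, 0.0942]
tool_rot: [-0.004, 1.0, -0.0, 0.0]
force: [0.1, 0.5, 0.1]
opening: 0.0851
clock: 39.2
eef_pos: [0.4572, -0.2486, 0.2992]
tool_rot: [-0.004, 1.0, -0.001, 0.001]
force: [0.5, -0.4, 1.0]
opening: 0.085
pos [ 0.4572 -0.2486  0.2992] jaw 90.4 tilt 0.15 delta [-0.2008  0.1407 -0.0006] /n [-1.825e-02  1.279e-02 -6.000e-05] open 0.085 t 39.2 q [-0.72  0.31  1.52 -0.    1.31 -2.3 ]
spin 1.2988215140553552
```

View pics/w18.png

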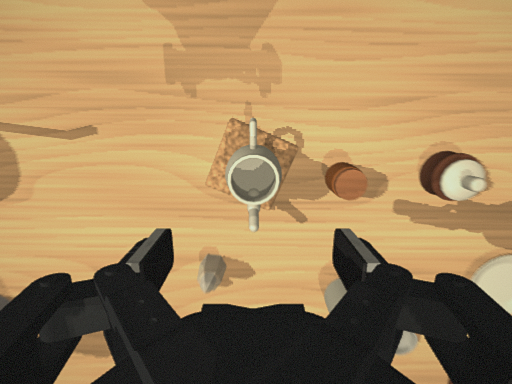

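```bash
python3 - <<'E'
from h import *
s=robot.read_state(); c=vision.camera('wrist')
print(wz(s,c,253,180,.08),wz(s,c,252.5,166,.008))
E
python3 -m crank '{"delta_pos":[[-0.01,0.007,0],[-0.02,0.014,0],[-0.024,0.017,0],[-0.024,0.017,0],[-0.024,0.017,0],[-0.024,0.017,0],[-0.024,0.017,0],[-0.024,0.017,0],[-0.017,0.012,0],[-0.01,0.0057,0]],"spin":[0,0,0,0,0,0,0,0,0,0]}'
python3 -m crank '{"delta_pos":[[0,0,0],[0,0,0],[0,0,0],[0,0,0],[0,0,0],[0,0,0],[0,0,0],[0,0,0],[0,0,0],[0,0,0]],"spin":[0.1,0.12,0.12,0.12,0.12,0.12,0.12,0.12,0.12,0.1]}'
python3 -m crank '{"delta_pos":[[0,0,0.02],[0,0,0.02],[0,0,0.02],[0,0,0.02],[0,0,0],[0,0,0],[0,0,0],[0,0,0],[0,0,0],[0,0,0]],"spin":[0.1,0.04,0,0,0,0,0,0,0,0]}'
python3 - <<'E'
from h import *
todelta([.657,-.1064,.22],11,16)
s,c=snap('wrist','w19')
a=cv2.imread('pics/w19.png');cv2.imwrite('pics/w19z.png',cv2.resize(a[110:270,170:330],None,fx=4,fy=4,interpolation=cv2.INTER_CUBIC)[:600])
np.save('p19.npy',np.r_[s['eef_pos'],s['tool_rot']])
E
```

```text
[ 0.46280235 -0.24992226  0.08      ] [ 0.46018563 -0.25094419  0.008     ]
clock: 40.13
eef_pos: [0.6589, -0.1035, 0.2943]
tool_rot: [-0.005, 1.0, 0.001, -0.001]
force: [-0.4, -0.1, 0.2]
opening: 0.0854
clock: 40.97
eef_pos: [0.6575, -0.1055, 0.2948]
tool_rot: [0.547, 0.837, -0.0, -0.001]
force: [0.3, 0.9, 0.3]
opening: 0.0856
clock: 41.8
eef_pos: [0.6575, -0.1065, 0.2171]
tool_rot: [0.602, 0.798, 0.0, 0.001]
force: [0.1, -0.2, -0.9]
opening: 0.0857
pos [ 0.6575 -0.1065  0.2171] jaw 15.9 tilt 0.07 delta [ 0.0003 -0.0004 -0.0029] /n [ 2.0e-05 -4.0e-05 -2.7e-04] open 0.0857 t 41.8 q [-0.34  0.69  1.13  0.    1.31 -0.61]
spin -0.001311598711980204
```

View pics/w19z.png

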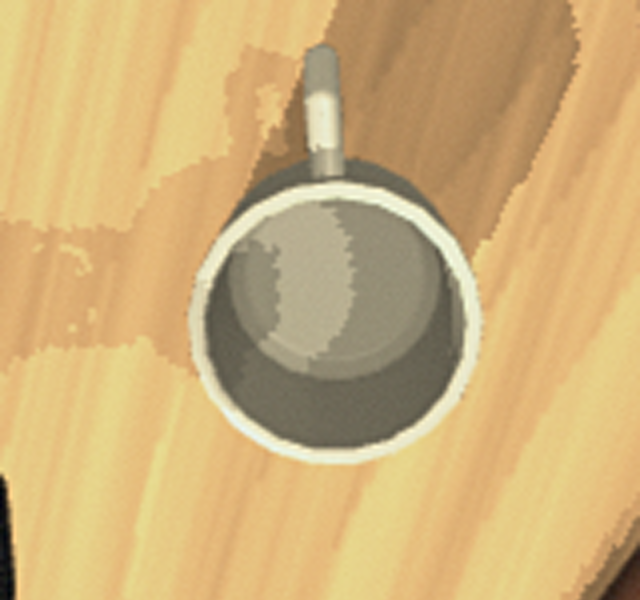

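Run:
```python
from h import *
s=robot.read_state(); c=vision.camera('wrist')
P=lambda x,y,z: wz(s,c,170+(x+.5)/4-.5,110+(y+.5)/4-.5,z)
ct=P(336,323,.06); print(ct,np.linalg.norm(P(190,323,.06)-P(482,323,.06)))
d=P(321,60,.035)-ct; print(np.degrees(np.arctan2(d[1],d[0])), np.hypot(d[0],d[1]))
todelta([*ct[:2],.11],11,16)
```

```text
[ 0.65788312 -0.10356099  0.06      ] 0.06456299105844468
109.36424337013733 0.05599379381388845
pos [ 0.6574 -0.1066  0.2167] jaw 15.9 tilt 0.04 delta [0.0028 0.0013 0.1067] /n [0.00025 0.00011 0.0097 ] open 0.0852 t 41.9 q [-0.34  0.7   1.13 -0.    1.31 -0.61]
spin -0.0012931571528983308
```

```bash
python3 -m crank '{"delta_pos":[[0.0028,0.0013,0],[0,0,0.012],[0,0,0.018],[0,0,0.018],[0,0,0.018],[0,0,0.016],[0,0,0.01],[0,0,0.006],[0,0,0],[0,0,0]],"spin":[-0.03,-0.03,0,0,0,0,0,0,0,0]}'
python3 - <<'E'
from h import *
todelta([.658,-.1038,.088],11,19)
s,c=snap('wrist','w20')
E
```

```text
clock: 42.73
eef_pos: [0.6581, -0.1036, 0.1188]
tool_rot: [0.578, 0.816, 0.0, 0.0]
force: [-0.0, 0.6, 0.8]
opening: 0.0854
pos [ 0.6581 -0.1036  0.1188] jaw 19.4 tilt 0.05 delta [-0.0002 -0.0001  0.0308] /n [-1.0e-05 -1.0e-05  2.8e-03] open 0.0854 t 42.73 q [-0.33  0.8   1.22  0.    1.12 -0.67]
spin 0.006342117062441835
```

View pics/w20.png

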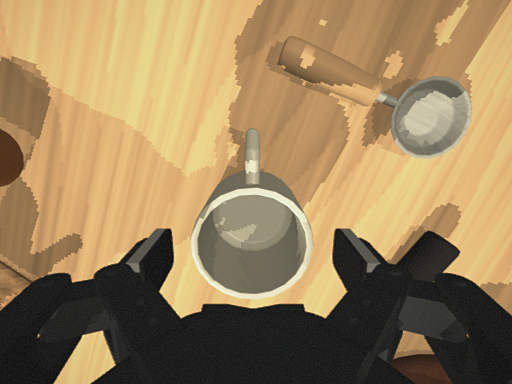

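Run:
```python
from h import *
s=robot.read_state(); c=vision.camera('wrist')
R=Ro.from_quat(s['tool_rot']).as_matrix()
for z in (0.0,.01,.02):
  for uv in [(405,270),(425,235),(458,252)]:
    p=wz(s,c,*uv,z); print(z,np.round((R.T@(p-s['eef_pos']))*1000))
```

```text
0.0 [-53. 123. 120.]
0.0 [-23. 134. 119.]
0.0 [-37. 162. 120.]
0.01 [-47. 116. 109.]
0.01 [-18. 127. 109.]
0.01 [-32. 154. 110.]
0.02 [-41. 110.  99.]
0.02 [-13. 120.  99.]
0.02 [-27. 145. 100.]
```

The cup is centred (column 252 against the tips' 253.5), and the nearest clutter is over 100 mm to the side. Descending and gripping.

```bash
python3 -m crank '{"delta_pos":[[0,0,0.004],[0,0,0.006],[0,0,0.006],[0,0,0.006],[0,0,0.005],[0,0,0.003],[0,0,0],[0,0,0],[0,0,0],[0,0,0]],"spin":[0,0,0,0,0,0,0,0,0,0]}'
python3 -m crank '{"delta_pos":[[0,0,0],[0,0,0],[0,0,0],[0,0,0],[0,0,0],[0,0,0],[0,0,0],[0,0,0],[0,0,0],[0,0,0]],"spin":[0,0,0,0,0,0,0,0,0,0]}' -1 60
python3 -m crank '{"delta_pos":[[0,0,-0.001],[0,0,-0.002],[0,0,-0.004],[0,0,-0.006],[0,0,-0.006],[0,0,-0.004],[0,0,-0.002],[0,0,0],[0,0,0],[0,0,0]],"spin":[0,0,0,0,0,0,0,0,0,0]}'
python3 - <<'E'
from h import *
todelta([.6405,.1390,.23],1)
s,c=snap('wrist','w21')
s,c=snap('scene','s21')
im=cv2.imread('pics/s21.png')
a=cv2.imread('pics/w21.png')
cv2.imwrite('pics/m21.png',np.hstack([cv2.resize(im[130:250,150:270],(384,384),interpolation=cv2.INTER_CUBIC),a[:,80:420]]))
E
```

```text
clock: 43.67
eef_pos: [0.6579, -0.1035, 0.0886]
tool_rot: [0.578, 0.816, 0.0, 0.0]
force: [-0.7, 0.8, -0.3]
opening: 0.0853
clock: 44.5
eef_pos: [0.6579, -0.1036, 0.0887]
tool_rot: [0.578, 0.816, 0.0, 0.0]
force: [-1.6, -0.1, 5.0]
opening: 0.0629
clock: 45.33
eef_pos: [0.6576, -0.1035, 0.1129]
tool_rot: [0.578, 0.816, -0.0, -0.0]
force: [-0.5, 0.3, -2.0]
opening: 0.0629
pos [ 0.6576 -0.1035  0.1129] jaw 19.4 tilt 0.03 delta [ 0.2345  0.0642 -0.1171] /n [ 0.23447  0.06416 -0.11706] open 0.0629 t 45.33 q [-0.33  0.8   1.22  0.    1.11 -0.67]
```

View pics/m21.png

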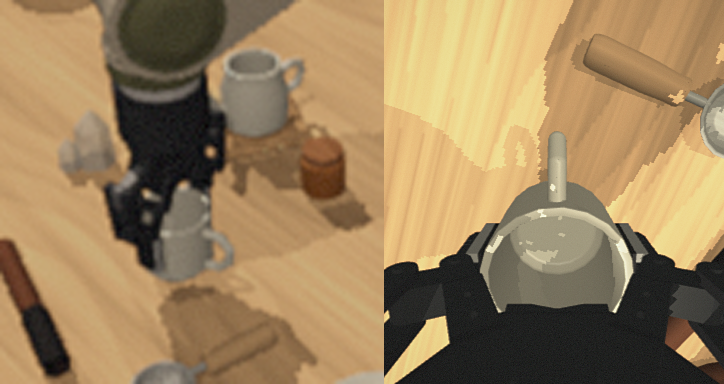

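```bash
python3 -m crank '{"delta_pos":[[0,0,-0.005],[0,0,-0.01],[0,0,-0.015],[0,0,-0.018],[0,0,-0.015],[0,0,-0.01],[0.004,0.001,0],[0.012,0.003,0],[0.018,0.005,0],[0.022,0.006,0]],"spin":[0,0,0,0,0,0,0,0,0,0]}'
python3 -m crank '{"delta_pos":[[0.024,0.0066,0],[0.024,0.0066,0],[0.024,0.0066,0],[0.024,0.0066,0],[0.024,0.0066,0],[0.024,0.0066,0],[0.018,0.005,0],[0.011,0.003,0],[0.005,0.0013,0],[0,0,0]],"spin":[0,0,0,0,0,0,0,0,0,0]}'
python3 - <<'E'
from h import *
todelta([.6405,.1390,.12],1)
s,c=snap('wrist','w22')
cc=wcam(s,c); print(proj(cc,[.6405,.139,.012]))
E
```

```text
clock: 46.27
eef_pos: [0.6527, -0.0448, 0.1848]
tool_rot: [0.579, 0.816, -0.0, -0.001]
force: [0.5, 1.1, -2.3]
opening: 0.0632
clock: 47.1
eef_pos: [0.64, 0.1395, 0.1856]
tool_rot: [0.578, 0.816, -0.0, -0.0]
force: [0.7, 0.1, -2.7]
opening: 0.0626
pos [0.64   0.1395 0.1856] jaw 19.4 tilt 0.06 delta [-0.0006  0.0004  0.0656] /n [-0.00063  0.00035  0.06555] open 0.0626 t 47.1 q [ 0.04  0.7   1.21  0.    1.23 -0.3 ]
[252.86052074 189.22947407]
```

View pics/w22.png

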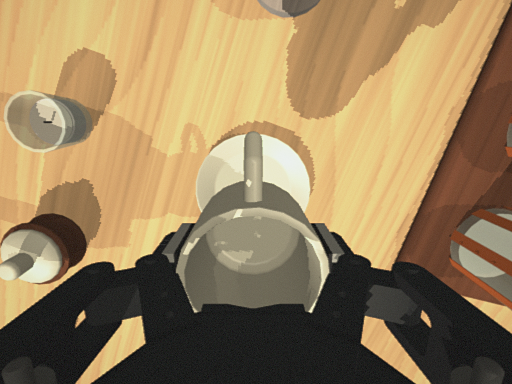

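Saucer spans columns 196–313 (centre 254.5), against the predicted 252.9, so the error is under 2 mm. Lowering.

```bash
python3 -m crank '{"delta_pos":[[0,0.001,0.006],[0,0,0.011],[0,0,0.014],[0,0,0.014],[0,0,0.012],[0,0,0.01],[0,0,0.008],[0,0,0.005],[0,0,0.003],[0,0,0]],"spin":[0,0,0,0,0,0,0,0,0,0]}'
python3 -m crank '{"delta_pos":[[0,0,0.003],[0,0,0.002],[0,0,0.001],[0,0,0],[0,0,0],[0,0,0],[0,0,0],[0,0,0],[0,0,0],[0,0,0]],"spin":[0,0,0,0,0,0,0,0,0,0]}'
```

```text
clock: 47.98
eef_pos: [0.6414, 0.1388, 0.1028]
tool_rot: [0.578, 0.816, -0.0, -0.0]
force: [-0.3, -0.3, -2.2]
opening: 0.0628
clock: 48.82
eef_pos: [0.6414, 0.1388, 0.0972]
tool_rot: [0.578, 0.816, -0.0, 0.0]
force: [-0.6, -0.7, -1.7]
opening: 0.0629
```

```bash
python3 -m crank '{"delta_pos":[[0,0,0.001],[0,0,0.001],[0,0,0],[0,0,0],[0,0,0],[0,0,0],[0,0,0],[0,0,0],[0,0,0],[0,0,0]],"spin":[0,0,0,0,0,0,0,0,0,0]}'
python3 -m crank '{"delta_pos":[[0,0,0.001],[0,0,0],[0,0,0],[0,0,0],[0,0,0],[0,0,0],[0,0,0],[0,0,0],[0,0,0],[0,0,0]],"spin":[0,0,0,0,0,0,0,0,0,0]}'
```

```text
clock: 49.65
eef_pos: [0.6414, 0.1388, 0.0952]
tool_rot: [0.578, 0.816, -0.0, -0.0]
force: [-0.5, -0.8, -2.4]
opening: 0.0624
clock: 50.48
eef_pos: [0.6414, 0.1388, 0.0942]
tool_rot: [0.578, 0.816, -0.0, -0.0]
force: [-0.4, 0.9, -2.5]
opening: 0.0623
```

```bash
python3 -m crank '{"delta_pos":[[0,0,0.001],[0,0,0],[0,0,0],[0,0,0],[0,0,0],[0,0,0],[0,0,0],[0,0,0],[0,0,0],[0,0,0]],"spin":[0,0,0,0,0,0,0,0,0,0]}'
```

```text
clock: 51.32
eef_pos: [0.6415, 0.1388, 0.0938]
tool_rot: [0.578, 0.816, 0.0, 0.0]
force: [-2.5, -0.6, 5.5]
opening: 0.0625
```

Contact at the expected height. Releasing and rising.

```bash
python3 -m crank '{"delta_pos":[[0,0,0],[0,0,0],[0,0,0],[0,0,0],[0,0,0],[0,0,0],[0,0,0],[0,0,0],[0,0,0],[0,0,0]],"spin":[0,0,0,0,0,0,0,0,0,0]}' 1
python3 -m crank '{"delta_pos":[[0,0,-0.004],[0,0,-0.01],[0,0,-0.018],[0,0,-0.025],[0,0,-0.025],[0,0,-0.025],[0,0,-0.025],[0,0,-0.025],[0,0,-0.025],[0,0,-0.02]],"spin":[0,0,0,0,0,0,0,0,0,0]}'
python3 - <<'E'
from h import *
todelta([.30,.0,.3],1)
s,c=snap('wrist','w23')
E
```

```text
clock: 52.15
eef_pos: [0.6414, 0.1388, 0.0932]
tool_rot: [0.578, 0.816, -0.0, -0.0]
force: [-0.2, -0.0, -0.2]
opening: 0.0854
clock: 52.98
eef_pos: [0.6413, 0.1388, 0.2986]
tool_rot: [0.578, 0.816, 0.001, 0.001]
force: [-0.4, 0.4, -0.2]
opening: 0.0853
pos [0.6413 0.1388 0.2986] jaw 19.4 tilt 0.16 delta [-0.0178 -0.368  -0.0024] /n [-0.01777 -0.36803 -0.00243] open 0.0853 t 52.98 q [ 0.03  0.62  1.05  0.    1.47 -0.3 ]
```

View pics/w23.png

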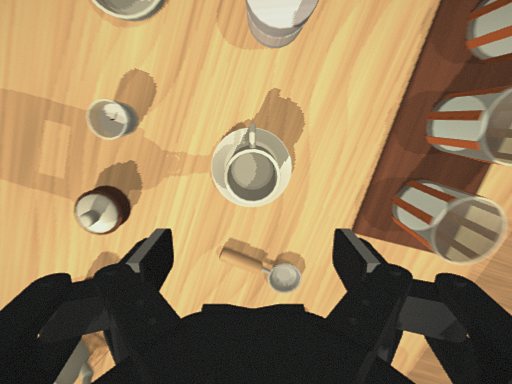

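The cup stands on the saucer (rim ≈(252,174), saucer ≈(252,166)). Final check of everything from the fixed cameras.

Run:
```python
from h import *
s,c=snap('wrist','w24')
print('cup',wz(s,c,252,174,.065),'saucer',wz(s,c,252,166.5,.012))
s,c=snap('top','t24'); s,c2=snap('scene','s24')
for n,p in dict(lid=[.4665,.0175,.063],pot=[.4574,-.2487,.08],strainer=[.438,.3005,.060],honey=[.472,-.1215,.048],candle=[.4587,.1435,.042]).items(): print(n,proj(c,p),proj(c2,p))
a=cv2.imread('pics/t24.png');b=cv2.imread('pics/s24.png')
cv2.imwrite('pics/m24.png',np.vstack([cv2.resize(a[110:280,90:430],(600,300)),cv2.resize(b[140:300,180:420],(450,300))[:, :].copy() if 0 else cv2.resize(b[140:290,160:460],(600,300))]))
```

```text
cup [0.64349395 0.13931938 0.065     ] saucer [0.64407591 0.13867507 0.012     ]
lid [254.01810246 229.77548743] [285.94202232 194.00559882]
pot [382.97466052 237.13699922] [229.23316609 149.34031246]
strainer [120.01146803 240.0573311 ] [377.12809036 245.33102469]
honey [319.40618242 228.96142901] [251.92918148 177.01228169]
candle [195.61845822 232.23939453] [321.20235683 221.37590506]
```

View pics/m24.png

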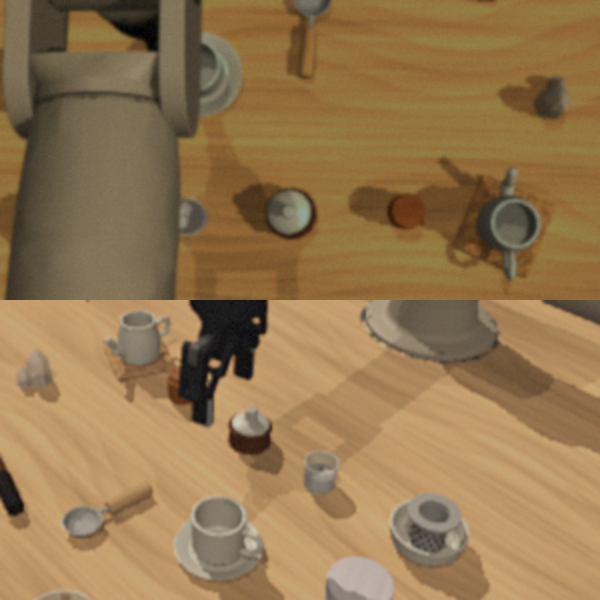

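All four pieces are in place and upright, the bystanders are undisturbed, and the arm is clear at z ≈ 0.30 m. Handing in.

```bash
python3 -c "
from cell import robot
print(robot.finish_job())"
```

```text
the job is handed in; nothing more can be done
None
```

The tea set is unstacked and laid out, and I handed the job in at about 53 s of the 131 s allowed. No verdict was reported. I went from the top down: lid to the lid rest, strainer to the drip bowl, pot to the trivet, cup to the saucer. Each piece was lowered until I felt a light contact of about 4–10 N, then let go.

- **Positions:** the last pictures show every piece upright and close to the middle of its place. From wrist-camera measurements, the cup is within about 1 mm of its place's centre and the lid and pot within about 3 mm. I judged the strainer from the picture and the arm's position, and put it within about 2 mm.
- **Disagreements:** the top and wrist cameras differed by 2–3 mm in places, for example on the drip bowl's y position and the saucer's x position. The limits are 12–15 mm, so I made no corrections.
- **Bystanders:** the honey jar and candle glass look unmoved, though the arm partly hid the candle in the last top view and a finger partly hid the honey jar in the last scene view.

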